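Press a leather-topped paperweight in the stall's hand press

ROBOT

A 6-joint arm with a two-finger parallel gripper is mounted at the origin on the work surface. World frame = base frame: x ahead of the robot, y to its left, z up, the work surface at z = 0. Lengths are in m, angles in degrees, forces in N, time in s.
With the tool pointing down it reaches from about 0.4 to 0.825 m from the base axis. Payload 7 kg.
Tool frame: the origin (TCP) lies midway between the tips of the shut fingers; the grasp point (between the pads) lies 19 mm behind it (grip_depth is the distance from the TCP to the grasp point, in m); z points along the fingers, y is the direction in which the jaws open and shut (so a half turn about z gives the same grasp; the last joint's range is limited). The gripper opens to 88 mm and grips with 3 to 60 N. Pads are 19 mm wide; open, the fingers measure 130 mm over their backs; the gripper's body (78 mm by 193 mm) begins 47 mm behind the grasp point.
Start: joints at [82.855, 20.546, 0.682, 0, -70.136, -16.507], TCP at [0.271, 0.618, 0.227] pointing down, gripper open.
Joint ranges: [-176.03, 176.03], [-82.01, 121.73], [-58.28, 71.71], [-173.87, 95.51], [-174.79, -0.11], [-173.66, 173.66]. Speed limits (degrees/s): [136.94, 136.94, 172.46, 180, 180, 180].

INTERFACE

Orientations are given as [roll, pitch, yaw] about the fixed x, y, z axes, in that order (R = Rz(yaw) Ry(pitch) Rx(roll)).
In Python, from plant import * gives the robot as it stands.
- The arm moves only by the shell command python3 -m inch 'ROWS'. ROWS is JSON, a list of rows, each an object of numbers: "ax", "ay", "az": the turn, a rotation vector about the tool's x, y, z in degrees; "dx", "dy", "dz": the shift along the tool's x, y, z in mm; "fingers": the finger opening in mm, from 0 to 87.6. In form: [{"ax": .., "ay": .., "az": .., "dx": .., "dy": .., "dz": .., "fingers": ..}, ...]. A call has 1 to 8 rows; each row is the pose to reach, as a shift and turn from the pose commanded when the call began, along the tool's axes at that moment; what a row does not reach only later rows make up. A row lasts 1/8 s, in which the tool goes at most 62.5 mm and 10.7 degrees, less where a joint would pass 70% of its speed; a pose out of reach is approached as far as the arm can. A call with a gripper value outside its range is refused whole. The fingers move at their own pace and stop on an object; the grip force is fixed at half the most. Time passes only in rows, so rows that repeat a pose let the fingers close. It gives the time, the measured TCP pose, the force and the opening at its end, in the units of the state.
- get_obs(): the state, without advancing time (a new reading comes with each control period).
- snapshot(name): name is "side" or "top"; returns a dict with "image" (480x640x3 uint8, red, green, blue), "fx", "fy", "cx", "cy" (pixels), "rvec" (rotation vector, rad) and "tvec" (3), from world to camera coordinates, as OpenCV has them. Camera axes: x right, y down, z forward; pixel columns grow to the right and rows downward; lengths in m; the calibration is good to about 2 mm. A picture is of the moment at which its call begins. There is no depth.
- close_job(): hands the job in, once; it reports no verdict.
Trained networks look in the newest picture that a camera, given by its name, has taken for a name from the list of things; names that differ only in an ending like _2 or _b are one class to them, and where a whole thing is asked for, a point or a joint stands for the part that bears it (a point fixed in the world has none). Each returns a list of dicts, best first, with "score" (0 to 1); they miss things now and then, are a little off and sometimes report something else, mostly with a low value. They report only what shows in the picture. A call takes as long as a camera call.
- search_frame(target, camera): "bbox" ([centre column, centre row, width, height] in pixels, round what is visible of it).
- trace(target, camera): "mask" (480x640 bool, what is visible of it) and "bbox" ([centre column, centre row, width, height] in pixels, round what is visible of it).
- landmark_of(target, camera): "position" ([column, row] in pixels: a listed point, or the origin of a listed thing).
The state is a dict: "clock": time; "joint_pos": joint angles; "qvel": joint speeds; "tau": joint torques, N m; "tool_pos": TCP position; "orientation": TCP orientation; "force": force on the tool from outside, world axes, zero at the start; "moment": the same for the moment, N m; "opening": finger opening in m.
Only numpy, scipy, OpenCV 4.12 (cv2) and the standard library are available. Lean on these libraries where they do the work, as an engineer would, in place of code of your own. Each camera call takes 0.05 s, during which the arm holds its last target.

TASK

Glue up one paperweight in the hand press: lay (do not drop) the brass body, then the self-adhesive cork spacer, then the oxblood leather-faced top disc flat in the press's round nest, one squarely on the other, each let go before the next is fetched and all the same way up as they lie. Then pull the sprung handle over and down until the red pointer stands in the green band, and keep it there so that the pad presses the stack: finish while still holding the handle (let go, and the spring throws the press open). Leave the finished green sample and the other things on the table where they are.

Things in the scene. Friction and masses are not known exactly. Their poses are not given: they have to be found in the camera images.
- brass_mid (a point): centre (half-way up) of the loose brass body, a solid brass disc 56 mm across, 16 mm high, two thin copper grooves round it, about 0.3 kg, lying flat on the table; z axis up. Brass, cork spacer, leather top and green sample lie at four spots, two left and two right of the press, shuffled among them
- spacer_mid (a point): centre (half-way up) of the loose cork spacer: plain cork disc 56 mm across, 8 mm high, about 20 g, lying flat on the table; z axis up
- top_mid (a point): centre (half-way up) of the loose top disc: 56 mm across, 8 mm high, pale wood below, oxblood (dark red) leather face with a ring of cream stitches above, about 30 g, lying flat on the table leather up; z axis up
- nest (a point): centre of the floor of the press's round nest, 30 mm above the table. x axis: level, from the operator's side to the hinge; y: along the hinge pin; z up. Pocket 60 mm across between two curved aluminium jaws on its +x and -x sides, each 10 mm thick, 30 mm high above this floor, flared over their top 4 mm to 66 mm. Three stacked parts stand 32 mm above this floor
- press: green cast base of the hand press, fixed to the table; place and yaw vary. Origin on the table under the nest's centre, axes as the nest's. Base: x -78 to 138, y -65 to 65, up to z 24 mm. The nest is open at its +y and -y sides, 42 mm wide, down to its floor: room for fingers, so grip the parts across y. Open, the arm with its pad stands at x over 55 mm; hinge brackets and scale at x over 85 mm
- hinge (a point): middle of the hinge pin, 105 mm from the nest's centre along the nest's +x, 95 mm above the table; axes as the nest's. The handle swings about this y axis at 200 mm radius. At its +y side stands a white scale sector; the green band is at its very top, 168 mm above the table, followed by a red one
- press_arm (a joint): angle of the press's arm, rad. 0: open, where the spring keeps it: 10 degrees past upright, handle 35 mm beyond and 197 mm above the hinge. Grows as the handle is pulled to the nest's -x and down. 1.745: the mark: arm level, bar 95 mm above the table and 200 mm from the hinge, pointer upright, mid-band. Band: +-0.06 rad (12 mm at the bar). No stop at the mark; travel ends at 1.945
- handle: the press's handle: black rubber sleeve, 18 mm diameter, 100 mm long, turning freely on its bar between two steel side arms. Origin: its middle; y axis along the bar (the nest's y). 46 mm clear between bar and platen, so fingers can straddle the bar from above at any arm angle. Return pull at the bar: about 3 N open, growing to about 10 N at the mark with the stack in
- pad: round pressing pad under the arm's platen: steel, black rubber face, 44 mm across, sprung, 24 mm travel. Origin: centre of its face, 105 mm from the hinge, 43 mm below the arm's middle line. It meets a complete stack at about 1.65 rad of the arm
- sample: a finished paperweight, left alone: brass, cork and a green leather top in one piece, 56 mm across, 32 mm high, loose; origin under its centre
- wax_tin: low round tin with a white lid, 66 mm across, 23 mm high, loose; origin under its centre; left alone
- awl: awl with a wooden handle, 123 mm long, 26 mm high, lying; origin under it, near the ferrule; left alone
- glue: white squeeze bottle with an orange nozzle, 42 mm across, 114 mm high, loose; origin under its centre; left alone
- rivets: dark wooden dish of rivets, 84 mm across, 32 mm high, loose; origin under its centre; left alone
- price_block: small dark wooden price block with a blank black face, 22 x 70 x 45 mm, loose; origin under its centre; left alone
- brush: glue brush 170 mm long lying on the table; left alone

How it is judged:
By the outcome, as a careful person would: the job done as asked, in the order asked, and still so for the second after the job is handed in, while the arm keeps its last pose, push and grip.
It also fails if it takes over 72 s, if anything falls off the work surface, if the arm or the gripper's body presses on something with over 40 N, if the wrist force passes 120 N, or if a joint passes its speed limit or range.

## Working session

There is one attempt and no reset: what is moved stays moved. The work goes in short steps, Python scripts to look and compute and a shell command to move; the robot and the scene stay as the last step left them, time stands still between calls to the robot, and variables do not carry over. Pictures are saved under pics/ and viewed, and the job is handed in when it is done.

```bash
ls; mkdir -p pics
python3 - <<'E'
from plant import *
import cv2
print(get_obs())
for n in ("side","top"):
    s=snapshot(n); cv2.imwrite(f"pics/{n}0.png",s["image"][:,:,::-1]); print(n,s["fx"],s["fy"],s["cx"],s["cy"],s["rvec"],s["tvec"])
    for t in ["brass_mid","spacer_mid","top_mid","nest","hinge","handle","pad","sample","press"]:
        print(t,[(d["position"],round(d["score"],2)) for d in landmark_of(t,n)][:3])
E
```

```text
pics
{'clock': 0.0, 'joint_pos': array([ 8.28549467e+01,  2.05921464e+01,  6.33504200e-01, -2.01240360e-02,
       -7.01330902e+01, -1.65043981e+01]), 'qvel': array([-0.02362716, -0.02466852,  0.00804842, -0.07968049, -0.02485899,
        0.08887485]), 'tau': array([ 4.37069320e-04, -5.82709622e+01,  2.93066704e+01,  6.99735850e+00,
        7.29675448e-03, -1.51614631e-04]), 'tool_pos': array([0.2706266 , 0.61785533, 0.22561257]), 'orientation': array([ 1.79906672e+02, -7.92445312e-03, -2.36562989e+01]), 'force': array([1.05422725, 0.06204232, 0.21721219]), 'moment': array([-0.03692072,  0.00953738,  0.00597707]), 'opening': 0.08745838369002595}
side 503.1219361022184 503.1219361022184 319.39085651574226 235.23807290575516 [ 0.47001605 -2.68013087  1.27745012] [0.52775379 0.25524562 1.14258722]
brass_mid [([370.3, 202.8], 0.63), ([222.2, 453.2], 0.27)]
spacer_mid [([267.9, 415.3], 0.81)]
top_mid [([334.9, 387.8], 0.86)]
nest [([321.8, 287.4], 0.79)]
hinge [([280.1, 260.2], 0.9), ([238.3, 374.0], 0.53)]
handle [([259.3, 191.0], 0.68)]
pad [([287.7, 226.9], 0.76)]
sample [([384.6, 233.1], 0.58), ([269.0, 413.7], 0.2)]
press []
top 523.4122475441399 523.4122475441399 321.70825427776117 247.2284912160887 [ 2.14026073 -2.09430626  0.21742282] [-0.02438279  0.61162677  1.41927187]
brass_mid [([446.1, 282.9], 0.65)]
spacer_mid [([186.3, 271.0], 0.75)]
top_mid [([222.5, 311.3], 0.71)]
nest [([310.4, 267.4], 0.77), ([187.0, 271.4], 0.64), ([304.6, 229.2], 0.61)]
hinge [([304.6, 230.9], 0.66)]
handle [([300.7, 196.2], 0.88)]
pad [([306.8, 228.8], 0.81), ([447.5, 285.2], 0.44), ([308.8, 271.8], 0.36)]
sample [([412.1, 310.1], 0.74)]
press []
```

View pics/side0.png

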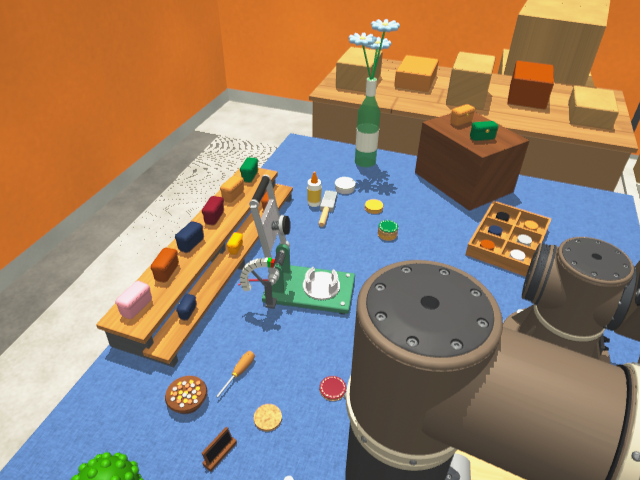

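View pics/top0.png

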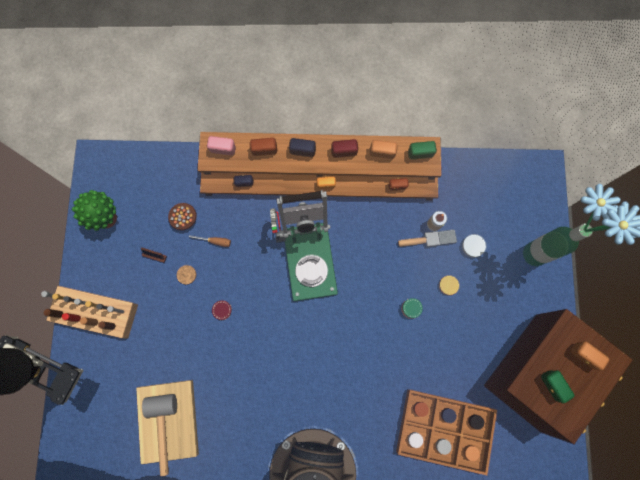

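```bash
cat > h.py <<'E'
from plant import *
import numpy as np, cv2
def cam(s):
    K=np.array([[s["fx"],0,s["cx"]],[0,s["fy"],s["cy"]],[0,0,1]]);R=cv2.Rodrigues(np.array(s["rvec"],float))[0];t=np.array(s["tvec"],float)
    return K,R,t
def onplane(s,uv,z):
    K,R,t=cam(s);d=R.T@np.linalg.inv(K)@np.array([uv[0],uv[1],1.]);c=-R.T@t
    return c+d*(z-c[2])/d[2]
def proj(s,P):
    K,R,t=cam(s);p=K@(R@np.asarray(P,float)+t);return p[:2]/p[2]
def tri(sa,ua,sb,ub):
    A=[]
    for s,u in((sa,ua),(sb,ub)):
        K,R,t=cam(s);P=K@np.c_[R,t];A+=[u[0]*P[2]-P[0],u[1]*P[2]-P[1]]
    X=np.linalg.svd(np.array(A))[2][-1];return X[:3]/X[3]
def crop(s,c,w,h,f,name):
    im=s["image"][c[1]-h:c[1]+h,c[0]-w:c[0]+w,::-1]
    cv2.imwrite(name,cv2.resize(im,None,fx=f,fy=f,interpolation=cv2.INTER_CUBIC))
E
python3 - <<'E'
from h import *
T=snapshot("top");
def show(n,s):
  for t,zz in [("brass_mid",.008),("spacer_mid",.004),("top_mid",.004),("sample",.016)]:
    r=trace(t,n)
    for d in r[:2]:
        m=d["mask"]; ys,xs=np.nonzero(m)
        c=(xs.mean(),ys.mean()); print(n,t,round(d["score"],2),np.round(c,1),m.sum(),np.round(d["bbox"],1),np.round(onplane(s,c,zz),4))
show("top",T)
S=snapshot("side");show("side",S)
for t,z in [("nest",.03)]:
    r=landmark_of(t,"side")[0]["position"]; print(onplane(S,r,.03))
r=landmark_of("hinge","side")[0]["position"];print(onplane(S,r,.095))
print(onplane(T,(310.4,267.4),.03),onplane(T,(304.6,230.9),.095))
crop(T,(305,250),60,70,4.2,"pics/tc.png")
crop(S,(300,260),80,90,3.3,"pics/sc.png")
E
```

```text
top brass_mid 0.7 [448.3 285.2] 336 [448.9 286.5  23.9  21.2] [ 0.5189 -0.38    0.008 ]
top brass_mid 0.68 [305.9 245.7] 4887 [303.9 247.7  71.5 114.6] [0.6264 0.0353 0.008 ]
top spacer_mid 0.85 [185.8 274.9] 303 [184.3 276.4  15.4  24.2] [0.5328 0.382  0.004 ]
top top_mid 0.53 [221.2 309.9] 303 [221.4 309.9  21.9  21. ] [0.4339 0.2732 0.004 ]
top sample 0.89 [411.4 308.5] 339 [412.3 308.1  23.2  21.3] [ 0.4487 -0.2709  0.016 ]
top sample 0.41 [305.5 244.8] 5064 [302.8 246.4  68.2 110.7] [0.6275 0.0362 0.016 ]
side brass_mid 0.58 [373.7 206.4] 207 [372.6 205.4  19.5  12.7] [ 0.5176 -0.3783  0.008 ]
side brass_mid 0.39 [344.8 185.4] 274 [342.9 185.8  22.5  17.5] [ 0.6356 -0.4581  0.008 ]
side spacer_mid 0.79 [267.5 417.3] 649 [269.2 418.4  27.8  29.6] [0.5337 0.3811 0.004 ]
side top_mid 0.95 [332.5 388.2] 523 [332.6 387.9  28.1  26.8] [0.4338 0.2741 0.004 ]
side top_mid 0.3 [313.8 190.9] 384 [316.1 187.2  11.9  32.7] [ 0.7208 -0.3982  0.004 ]
side sample 0.87 [387.  230.6] 348 [390.  230.1  20.2  19. ] [ 0.4492 -0.2657  0.016 ]
[0.55328071 0.01885269 0.03      ]
[0.65076922 0.0378368  0.095     ]
[0.55871055 0.02002728 0.03      ] [0.65050875 0.03750696 0.095     ]
```

View pics/tc.png

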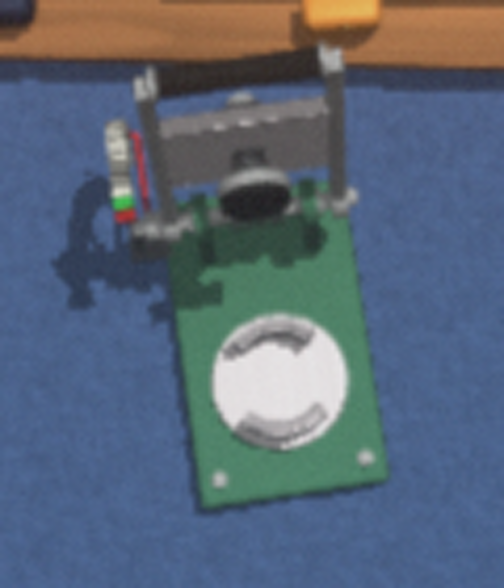

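View pics/sc.png

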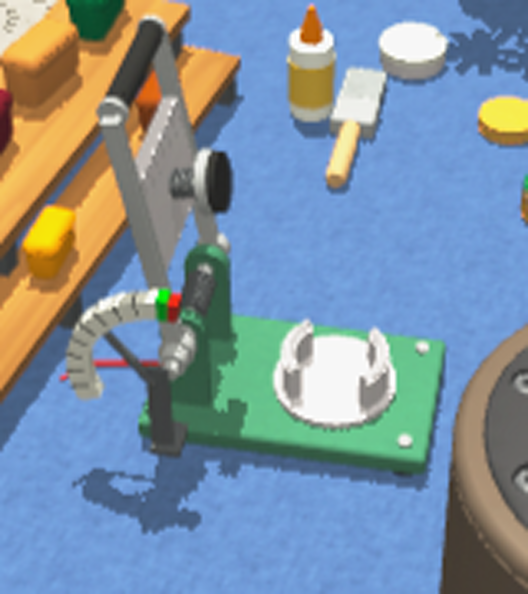

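```bash
cat > fit.py <<'E'
from h import *
from scipy.optimize import minimize
def softmask(im,kind):
    f=im.astype(float);R,G,B=f[...,0],f[...,1],f[...,2]
    if kind=="disc": v=(R-B)/(R+B+20)   # blue bg negative
    elif kind=="base": v=(G-B)/(G+B+20)
    elif kind=="white": v=(R-G)/(R+G+20)
    return v
def cyl(s,x,y,r,z0,z1):
    a=np.linspace(0,2*np.pi,48,endpoint=False)
    P=[proj(s,(x+r*np.cos(t),y+r*np.sin(t),z)) for t in a for z in(z0,z1)]
    return cv2.convexHull(np.array(P,np.float32))[:,0]
def raster(polys,box,k=8):
    x0,y0,x1,y1=box
    m=np.zeros(((y1-y0)*k,(x1-x0)*k),np.uint8)
    for p in polys: cv2.fillPoly(m,[np.round((p-[x0-.5,y0-.5])*k-.5).astype(np.int32)],255)
    return cv2.resize(m,(x1-x0,y1-y0),interpolation=cv2.INTER_AREA)/255.
def fitdisc(s,g,r,z0,z1,w=20):
    u=proj(s,(g[0],g[1],z1)).astype(int);box=(u[0]-w,u[1]-w,u[0]+w,u[1]+w)
    im=s["image"][box[1]:box[3],box[0]:box[2]];v=softmask(im,"disc")
    def cost(p):
        m=raster([cyl(s,p[0],p[1],r,z0,z1)],box);A=np.c_[m.ravel(),np.ones(m.size)]
        c,*_=np.linalg.lstsq(A,v.ravel(),rcond=None);return ((A@c-v.ravel())**2).sum()
    o=minimize(cost,g[:2],method="Nelder-Mead",options=dict(initial_simplex=[g[:2],(g[0]+.004,g[1]),(g[0],g[1]+.004)],xatol=1e-4,fatol=1e-5))
    return o.x,o.fun/((v-v.mean())**2).sum()
E
python3 - <<'E'
from fit import *
T=snapshot("top");S=snapshot("side")
for n,g,h in [("brass",(.5185,-.379),.016),("cork",(.533,.382),.008),("top",(.434,.2735),.008)]:
    for s in (T,S): print(n,fitdisc(s,g,.028,0,h,13 if n!="top" else 16))
# base pose
def basefit(s):
    def poly(p):
        c,q=np.cos(p[2]),np.sin(p[2])
        return lambda l,z:proj(s,(p[0]+c*l[0]-q*l[1],p[1]+q*l[0]+c*l[1],z))
    g=np.array([.55,.02,np.radians(10)])
    f=poly(g);cs=np.array([f(l,z) for l in[(-.09,-.08),(-.09,.08),(.04,-.08),(.04,.08)] for z in (0,.03)])
    x0,y0=cs.min(0).astype(int);x1,y1=cs.max(0).astype(int)+1;box=(x0,y0,x1,y1)
    im=s["image"][y0:y1,x0:x1].astype(float);R,G,B=im[...,0],im[...,1],im[...,2]
    v=np.clip((G-B)/(G+B+20),-.3,.05); v=np.clip(v,-.2,0)
    def mk(p):
        f=poly(p);P=np.array([f(l,z) for l in[(-.078,-.065),(-.078,.065),(.138,-.065),(.138,.065)] for z in(.0,.024)],np.float32)
        return raster([cv2.convexHull(P)[:,0]],box)
    # ignore far part
    f=poly(g)
    yy,xx=np.mgrid[y0:y1,x0:x1]
    W=np.array([onplane(s,(a,b),.024)[:2] for a,b in zip(xx.ravel(),yy.ravel())])
    lx=((W-g[:2])@[np.cos(g[2]),np.sin(g[2])]);w=(lx<.035)
    def cost(p):
        m=mk(p).ravel()[w];A=np.c_[m,np.ones(m.size)];b=v.ravel()[w];c,*_=np.linalg.lstsq(A,b,rcond=None);return((A@c-b)**2).sum()
    o=minimize(cost,g,method="Nelder-Mead",options=dict(initial_simplex=[g,g+[.006,0,0],g+[0,.006,0],g+[0,0,.05]],xatol=1e-4,fatol=1e-6,maxiter=400))
    b=v.ravel()[w];return o.x[:2],np.degrees(o.x[2]),o.fun/((b-b.mean())**2).sum()
for s in(T,S): print("base",basefit(s))
# nest white disc
def nestfit(s,g=(.556,.0195),r0=.044):
    u=proj(s,(*g,.03)).astype(int);w=19;box=(u[0]-w,u[1]-w,u[0]+w,u[1]+w)
    im=s["image"][box[1]:box[3],box[0]:box[2]];v=softmask(im,"white");v=np.clip(v,-.3,0)
    def cost(p):
        m=raster([cyl(s,p[0],p[1],p[2],.024,.03)],box);A=np.c_[m.ravel(),np.ones(m.size)]
        c,*_=np.linalg.lstsq(A,v.ravel(),rcond=None);return ((A@c-v.ravel())**2).sum()
    g=np.array([*g,r0]);o=minimize(cost,g,method="Nelder-Mead",options=dict(initial_simplex=[g,g+[.004,0,0],g+[0,.004,0],g+[0,0,.003]],xatol=1e-4,fatol=1e-5))
    return o.x,o.fun/((v-v.mean())**2).sum()
for s in(T,S): print("nest",nestfit(s))
E
```

```text
brass (array([ 0.51983728, -0.38143257]), np.float64(0.026952046134146108))
brass (array([ 0.51858845, -0.37957618]), np.float64(0.020696669720786463))
cork (array([0.53446405, 0.38138557]), np.float64(0.01462746537032005))
cork (array([0.53418237, 0.38050455]), np.float64(0.04047414631492648))
top (array([0.43427496, 0.2728631 ]), np.float64(0.021977720618020086))
top (array([0.43414268, 0.27278635]), np.float64(0.08598955993678016))
base (array([0.55147286, 0.01813571]), np.float64(9.754125805111352), np.float64(0.007500640316870322))
base (array([0.55162036, 0.01509918]), np.float64(9.587200490535157), np.float64(0.23100831422754742))
nest (array([0.55096214, 0.01758498, 0.04729995]), np.float64(0.013354822658038997))
nest (array([0.54979361, 0.01613383, 0.04709555]), np.float64(0.255673255704451))
```

```bash
cat > go.py <<'E'
import sys,numpy as np
from plant import *
# usage: go.py x y z yaw  (measured pose, treated as exactly vertical)
o=get_obs();p=o["tool_pos"];y0=o["orientation"][2];t=np.array([float(v) for v in sys.argv[1:4]]);yaw=float(sys.argv[4])
c,s=np.cos(np.radians(y0)),np.sin(np.radians(y0));d=(t-p)*1000
print("pos",np.round(p,4),"rpy",np.round(o["orientation"],2),"j",np.round(o["joint_pos"],1),"t",o["clock"],"F",np.round(o["force"],1),"open",round(o["opening"],4))
print("dx %.1f dy %.1f dz %.1f az %.1f"%(c*d[0]+s*d[1],s*d[0]-c*d[1],-d[2],-((yaw-y0+180)%360-180)))
E
python3 go.py .5 .02 .2 9.7
```

```text
pos [0.2708 0.6183 0.2266] rpy [-180.     -0.    -23.65] j [ 82.9  20.5   0.7   0.  -70.1 -16.5] t 1.7 F [-0.4 -0.4  0.4] open 0.0872
dx 449.9 dy 456.1 dz 26.6 az -33.4
```

```bash
python3 -m inch '[{"dx":450,"dy":456,"dz":27,"az":-33.4,"fingers":80},{"dx":450,"dy":456,"dz":27,"az":-33.4,"fingers":80},{"dx":450,"dy":456,"dz":27,"az":-33.4,"fingers":80},{"dx":450,"dy":456,"dz":27,"az":-33.4,"fingers":80},{"dx":450,"dy":456,"dz":27,"az":-33.4,"fingers":80},{"dx":450,"dy":456,"dz":27,"az":-33.4,"fingers":80},{"dx":450,"dy":456,"dz":27,"az":-33.4,"fingers":80},{"dx":450,"dy":456,"dz":27,"az":-33.4,"fingers":80}]'; python3 go.py .5195 -.381 .08 9.7
```

```text
pos [0.2708 0.6183 0.2266] rpy [-180.     -0.    -23.65] j [ 82.9  20.5   0.7   0.  -70.1 -16.5] t 1.7 F [-0.4 -0.4  0.4] open 0.0872
dx 628.7 dy 815.6 dz 146.6 az -33.4$[0]: bad value
```

```bash
python3 -m inch '[{"ax":0,"ay":0,"az":-33.4,"dx":300,"dy":304,"dz":20,"fingers":80},{"ax":0,"ay":0,"az":-33.4,"dx":300,"dy":304,"dz":20,"fingers":80},{"ax":0,"ay":0,"az":-33.4,"dx":300,"dy":304,"dz":20,"fingers":80},{"ax":0,"ay":0,"az":-33.4,"dx":300,"dy":304,"dz":20,"fingers":80},{"ax":0,"ay":0,"az":-33.4,"dx":300,"dy":304,"dz":20,"fingers":80},{"ax":0,"ay":0,"az":-33.4,"dx":300,"dy":304,"dz":20,"fingers":80}]'; python3 go.py .5195 -.381 .08 9.7
```

```text
clock: 2.45
tool_pos: [0.4053, 0.2667, 0.2094]
orientation: [-180.0, -0.1, 9.8]
force: [1.4, 1.4, -0.8]
opening: 0.0799
pos [0.4053 0.2667 0.2094] rpy [-1.7996e+02 -5.0000e-02  9.7800e+00] j [ 56.6   3.1 -24.1   0.  -62.7  43.1] t 2.45 F [ 1.4  1.4 -0.8] open 0.0799
dx 2.5 dy 657.7 dz 129.4 az 0.1
```

```bash
python3 -m inch '[{"ax":0,"ay":0,"az":0,"dx":2,"dy":480,"dz":40,"fingers":80},{"ax":0,"ay":0,"az":0,"dx":2,"dy":480,"dz":40,"fingers":80},{"ax":0,"ay":0,"az":0,"dx":2,"dy":480,"dz":40,"fingers":80},{"ax":0,"ay":0,"az":0,"dx":2,"dy":480,"dz":40,"fingers":80},{"ax":0,"ay":0,"az":0,"dx":2,"dy":480,"dz":40,"fingers":80},{"ax":0,"ay":0,"az":0,"dx":2,"dy":480,"dz":40,"fingers":80},{"ax":0,"ay":0,"az":0,"dx":2,"dy":480,"dz":40,"fingers":80},{"ax":0,"ay":0,"az":0,"dx":2,"dy":480,"dz":40,"fingers":80}]'; python3 go.py .5195 -.381 .03 9.7
```

```text
clock: 3.45
tool_pos: [0.4882, -0.2068, 0.1689]
orientation: [180.0, -0.0, 9.7]
force: [0.5, 0.9, 0.9]
opening: 0.0801
pos [ 0.4882 -0.2068  0.1689] rpy [ 1.7999e+02 -2.0000e-02  9.6700e+00] j [ -1.7   9.6 -22.3   0.  -58.1 101.4] t 3.45 F [0.5 0.9 0.9] open 0.0801
dx 1.6 dy 177.0 dz 138.9 az -0.0
```

```bash
python3 -m inch '[{"ax":0,"ay":0,"az":0,"dx":1.6,"dy":177,"dz":50,"fingers":80},{"ax":0,"ay":0,"az":0,"dx":1.6,"dy":177,"dz":50,"fingers":80},{"ax":0,"ay":0,"az":0,"dx":1.6,"dy":177,"dz":50,"fingers":80},{"ax":0,"ay":0,"az":0,"dx":1.6,"dy":177,"dz":110,"fingers":80},{"ax":0,"ay":0,"az":0,"dx":1.6,"dy":177,"dz":139,"fingers":80},{"ax":0,"ay":0,"az":0,"dx":1.6,"dy":177,"dz":139,"fingers":80}]'; python3 go.py .5195 -.381 .003 9.7
python3 - <<'E'
from fit import *
T=snapshot("top");crop(T,(440,290),60,50,5,"pics/t2.png")
S=snapshot("side");crop(S,(380,210),60,50,5,"pics/s2.png")
E
```

```text
clock: 4.2
tool_pos: [0.5178, -0.378, 0.0274]
orientation: [-179.8, 0.3, 9.7]
force: [0.6, -0.0, 0.8]
opening: 0.0798
pos [ 0.5178 -0.378   0.0274] rpy [-179.85    0.26    9.71] j [-18.7  28.  -16.4  -0.  -45.9 118.5] t 4.2 F [ 0.6 -0.   0.8] open 0.0798
dx 1.2 dy 3.3 dz 24.4 az 0.0
```

View pics/t2.png

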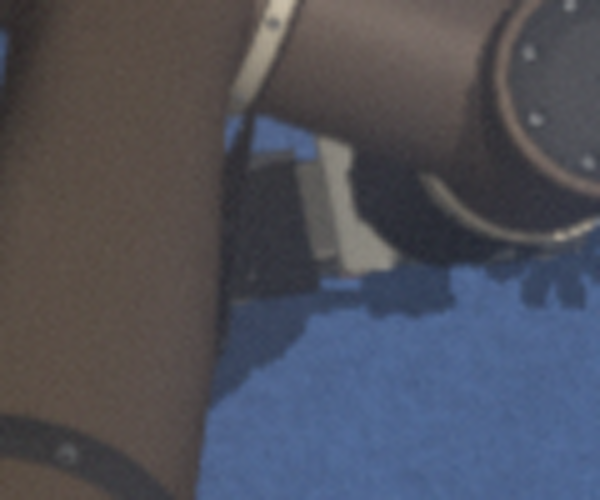

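View pics/s2.png

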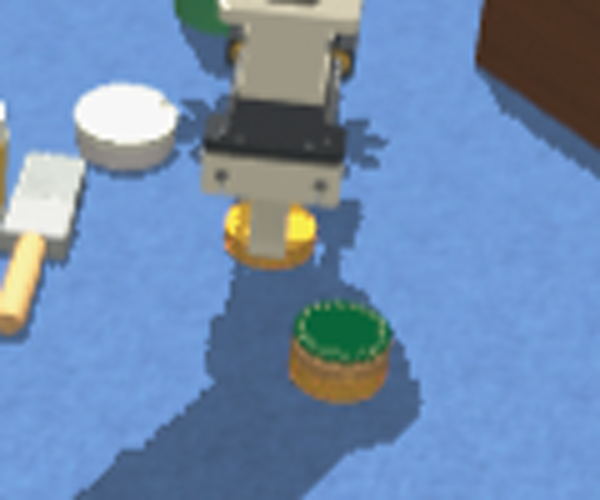

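```bash
python3 go.py .5195 -.381 .003 9.7;  python3 -m inch '[{"ax":0,"ay":0,"az":0,"dx":0,"dy":0,"dz":20,"fingers":80},{"ax":0,"ay":0,"az":0,"dx":0,"dy":0,"dz":26,"fingers":70},{"ax":0,"ay":0,"az":0,"dx":0,"dy":0,"dz":26.5,"fingers":50},{"ax":0,"ay":0,"az":0,"dx":0,"dy":0,"dz":26.5,"fingers":50},{"ax":0,"ay":0,"az":0,"dx":0,"dy":0,"dz":26.5,"fingers":50},{"ax":0,"ay":0,"az":0,"dx":0,"dy":0,"dz":26.5,"fingers":50}]'; python3 go.py .551 .0175 .12 9.7
```

```text
pos [ 0.5204 -0.3787  0.031 ] rpy [ 1.7995e+02 -3.0000e-02  9.7800e+00] j [-18.7  27.8 -16.2   0.  -45.9 118.5] t 4.3 F [0.5 0.3 0.9] open 0.0801
dx -1.3 dy 2.1 dz 28.0 az 0.1
clock: 5.05
tool_pos: [0.5205, -0.3788, 0.0047]
orientation: [179.9, -0.1, 9.8]
force: [-0.6, 1.1, 6.2]
opening: 0.055
pos [ 0.5205 -0.3788  0.0047] rpy [ 1.7993e+02 -8.0000e-02  9.7700e+00] j [-18.7  29.6 -17.4   0.  -42.9 118.4] t 5.05 F [-0.6  1.1  6.2] open 0.055
dx 97.4 dy -385.3 dz -115.3 az 0.1
```

```bash
python3 -m inch '[{"ax":0,"ay":0,"az":0,"dx":0,"dy":0,"dz":-60,"fingers":50},{"ax":0,"ay":0,"az":0,"dx":20,"dy":-50,"dz":-100,"fingers":50},{"ax":0,"ay":0,"az":0,"dx":97,"dy":-385,"dz":-115,"fingers":50},{"ax":0,"ay":0,"az":0,"dx":97,"dy":-385,"dz":-115,"fingers":50},{"ax":0,"ay":0,"az":0,"dx":97,"dy":-385,"dz":-115,"fingers":50},{"ax":0,"ay":0,"az":0,"dx":97,"dy":-385,"dz":-115,"fingers":50},{"ax":0,"ay":0,"az":0,"dx":97,"dy":-385,"dz":-115,"fingers":50},{"ax":0,"ay":0,"az":0,"dx":97,"dy":-385,"dz":-115,"fingers":50}]'; python3 go.py .551 .0175 .12 9.7
```

```text
clock: 6.05
tool_pos: [0.5495, 0.0202, 0.1185]
orientation: [-180.0, 0.0, 9.9]
force: [0.1, -0.3, -2.1]
opening: 0.0553
pos [0.5495 0.0202 0.1185] rpy [-1.7998e+02  1.0000e-02  9.8500e+00] j [ 22.5  14.4 -23.5  -0.  -52.1  77.4] t 6.05 F [ 0.1 -0.3 -2.1] open 0.0553
dx 1.0 dy 2.9 dz -1.5 az 0.2
```

```bash
python3 go.py .551 .0175 .12 9.7;python3 - <<'E'
from fit import *
T=snapshot("top");crop(T,(310,260),60,60,5,"pics/t3.png")
S=snapshot("side");crop(S,(320,270),60,60,5,"pics/s3.png")
E
python3 go.py .551 .0175 .07 9.7
```

```text
pos [0.5495 0.0202 0.1185] rpy [-1.7998e+02  1.0000e-02  9.8500e+00] j [ 22.5  14.4 -23.5  -0.  -52.1  77.4] t 6.05 F [ 0.1 -0.3 -2.1] open 0.0553
dx 1.0 dy 2.9 dz -1.5 az 0.2
pos [0.5501 0.0208 0.1186] rpy [-1.7997e+02 -2.0000e-02  9.9500e+00] j [ 22.5  14.4 -23.4  -0.  -52.1  77.4] t 6.15 F [ 0.2  0.3 -2.3] open 0.0553
dx 0.3 dy 3.4 dz 48.6 az 0.3
```

View pics/t3.png

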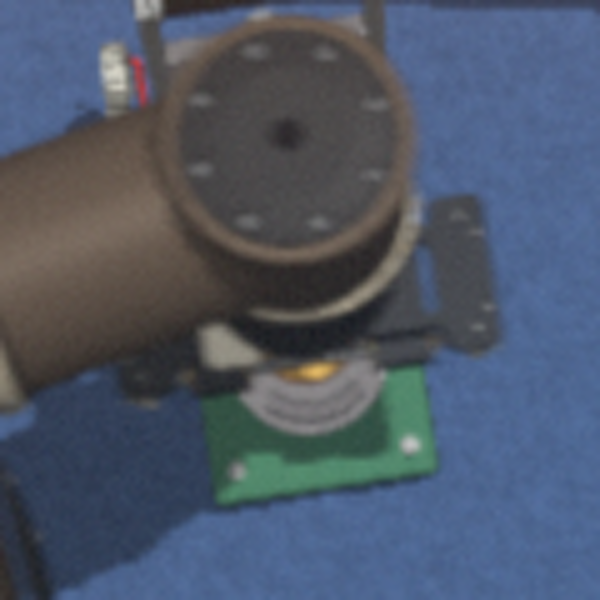

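View pics/s3.png

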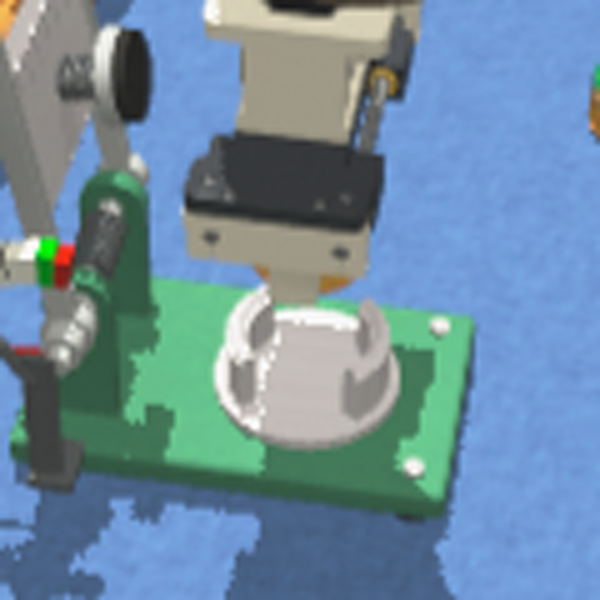

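```bash
python3 -m inch '[{"ax":0,"ay":0,"az":0,"dx":1.8,"dy":3.6,"dz":20,"fingers":50},{"ax":0,"ay":0,"az":0,"dx":1.8,"dy":3.6,"dz":40,"fingers":50},{"ax":0,"ay":0,"az":0,"dx":1.8,"dy":3.6,"dz":46,"fingers":50}]'
python3 - <<'E'
from fit import *
S=snapshot("side");crop(S,(320,275),35,35,8.5,"pics/s4.png")
E
python3 go.py .5524 .0172 .034 9.7
```

```text
clock: 6.52
tool_pos: [0.551, 0.0135, 0.0711]
orientation: [180.0, 0.2, 9.7]
force: [-0.3, 0.5, -1.9]
opening: 0.0554
pos [0.5513 0.0135 0.071 ] rpy [1.7998e+02 1.7000e-01 9.7100e+00] j [ 21.7  17.9 -26.1  -0.  -46.1  78. ] t 6.575 F [-1.1  0.9 -3.9] open 0.0551
dx 1.7 dy -3.4 dz 37.0 az 0.0
```

View pics/s4.png

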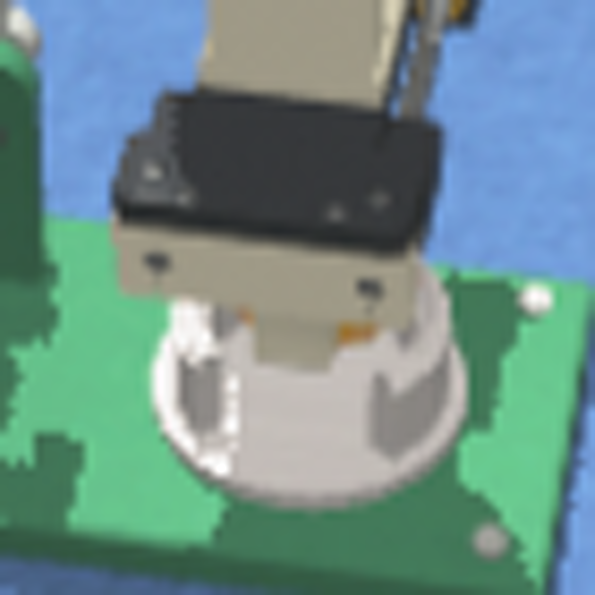

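```bash
python3 -m inch '[{"ax":0,"ay":0,"az":0,"dx":1.5,"dy":-3.4,"dz":0,"fingers":50},{"ax":0,"ay":0,"az":0,"dx":1.5,"dy":-3.4,"dz":0,"fingers":50}]'; python3 go.py .5524 .0172 .034 9.7
```

```text
clock: 6.82
tool_pos: [0.554, 0.0181, 0.0733]
orientation: [-180.0, -0.1, 9.8]
force: [-0.0, -0.6, -2.5]
opening: 0.0548
pos [0.554  0.0181 0.0733] rpy [-1.7999e+02 -8.0000e-02  9.7600e+00] j [ 22.1  17.8 -25.9   0.  -46.2  77.6] t 6.825 F [-0.  -0.6 -2.5] open 0.0548
dx -1.7 dy 0.6 dz 39.3 az 0.1
```

```bash
python3 -m inch '[{"ax":0,"ay":0,"az":0,"dx":-0.7,"dy":0.3,"dz":10,"fingers":50},{"ax":0,"ay":0,"az":0,"dx":-0.7,"dy":0.3,"dz":20,"fingers":50},{"ax":0,"ay":0,"az":0,"dx":-0.7,"dy":0.3,"dz":28,"fingers":50},{"ax":0,"ay":0,"az":0,"dx":-0.7,"dy":0.3,"dz":34,"fingers":50},{"ax":0,"ay":0,"az":0,"dx":-0.7,"dy":0.3,"dz":36,"fingers":50},{"ax":0,"ay":0,"az":0,"dx":-0.7,"dy":0.3,"dz":36,"fingers":50}]'
python3 - <<'E'
from fit import *
S=snapshot("side");crop(S,(320,275),35,35,8.5,"pics/s5.png")
E
python3 go.py .5524 .0172 .034 9.7
```

```text
clock: 7.58
tool_pos: [0.5527, 0.0174, 0.0364]
orientation: [180.0, 0.0, 9.7]
force: [0.3, 0.1, -2.8]
opening: 0.0553
pos [0.5529 0.0174 0.0366] rpy [ 1.80e+02 -1.00e-02  9.75e+00] j [ 22.1  20.6 -27.9   0.  -41.5  77.7] t 7.625 F [-0.1 -0.4 -2.6] open 0.0548
dx -0.5 dy 0.1 dz 2.6 az 0.1
```

View pics/s5.png

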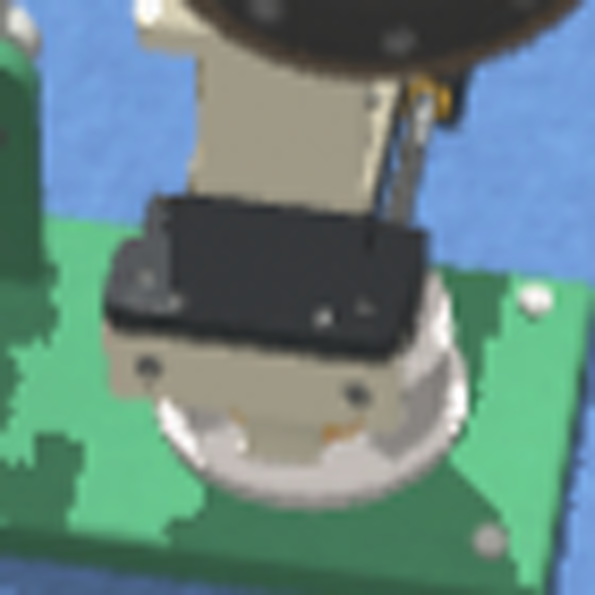

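```bash
python3 -m inch '[{"ax":0,"ay":0,"az":0,"dx":0,"dy":0,"dz":1,"fingers":50},{"ax":0,"ay":0,"az":0,"dx":0,"dy":0,"dz":1.5,"fingers":50},{"ax":0,"ay":0,"az":0,"dx":0,"dy":0,"dz":1.5,"fingers":50}]';python3 -m inch '[{"ax":0,"ay":0,"az":0,"dx":0,"dy":0,"dz":0.5,"fingers":50},{"ax":0,"ay":0,"az":0,"dx":0,"dy":0,"dz":0.5,"fingers":50}]'
```

```text
clock: 8.0
tool_pos: [0.5527, 0.0174, 0.0351]
orientation: [-180.0, -0.0, 9.7]
force: [-0.4, -1.2, -1.3]
opening: 0.0551
clock: 8.25
tool_pos: [0.5528, 0.0174, 0.0347]
orientation: [-180.0, -0.0, 9.8]
force: [-1.0, -1.0, 0.9]
opening: 0.0548
```

```bash
python3 -m inch '[{"ax":0,"ay":0,"az":0,"dx":0,"dy":0,"dz":0,"fingers":62},{"ax":0,"ay":0,"az":0,"dx":0,"dy":0,"dz":0,"fingers":80},{"ax":0,"ay":0,"az":0,"dx":0,"dy":0,"dz":0,"fingers":80},{"ax":0,"ay":0,"az":0,"dx":0,"dy":0,"dz":-40,"fingers":80},{"ax":0,"ay":0,"az":0,"dx":0,"dy":0,"dz":-90,"fingers":80},{"ax":0,"ay":0,"az":0,"dx":0,"dy":-60,"dz":-100,"fingers":80}]'; python3 go.py .5344 .381 .12 9.7
```

```text
clock: 9.0
tool_pos: [0.5448, 0.0755, 0.1381]
orientation: [-180.0, -0.3, 9.5]
force: [0.9, -0.3, -0.6]
opening: 0.0799
pos [0.5448 0.0755 0.1381] rpy [-179.95   -0.33    9.5 ] j [ 28.3  13.  -22.5   0.1 -54.2  71.1] t 9.0 F [ 0.9 -0.3 -0.6] open 0.0799
dx 40.1 dy -303.0 dz 18.1 az -0.2
```

```bash
python3 -m inch '[{"ax":0,"ay":0,"az":0,"dx":40,"dy":-303,"dz":20,"fingers":74},{"ax":0,"ay":0,"az":0,"dx":40,"dy":-303,"dz":20,"fingers":74},{"ax":0,"ay":0,"az":0,"dx":40,"dy":-303,"dz":20,"fingers":74},{"ax":0,"ay":0,"az":0,"dx":40,"dy":-303,"dz":20,"fingers":74},{"ax":0,"ay":0,"az":0,"dx":40,"dy":-303,"dz":20,"fingers":74},{"ax":0,"ay":0,"az":0,"dx":40,"dy":-303,"dz":60,"fingers":74},{"ax":0,"ay":0,"az":0,"dx":40,"dy":-303,"dz":108,"fingers":74},{"ax":0,"ay":0,"az":0,"dx":40,"dy":-303,"dz":108,"fingers":74}]'
python3 - <<'E'
from fit import *
T=snapshot("top");crop(T,(310,270),35,35,8.5,"pics/t6.png");crop(T,(186,274),35,35,8.5,"pics/t6b.png")
S=snapshot("side");crop(S,(320,285),35,35,8.5,"pics/s6.png");crop(S,(268,415),35,35,8.5,"pics/s6b.png")
a=[cv2.imread(f"pics/{n}.png") for n in("t6","s6","t6b","s6b")]
cv2.imwrite("pics/m6.png",cv2.resize(np.vstack([np.hstack(a[:2]),np.hstack(a[2:])]),(600,600)))
E
python3 go.py .5344 .381 .004 9.7
```

```text
clock: 10.0
tool_pos: [0.5285, 0.3797, 0.0227]
orientation: [179.7, 0.4, 9.7]
force: [-0.4, -0.1, 1.0]
opening: 0.0738
pos [0.5313 0.3822 0.0274] rpy [ 1.7998e+02 -3.0000e-02  9.7700e+00] j [ 52.8  28.9 -14.9   0.  -46.3  46.9] t 10.1 F [-0.3  0.5 -0.4] open 0.0739
dx 2.9 dy 1.7 dz 23.4 az 0.1
```

View pics/m6.png

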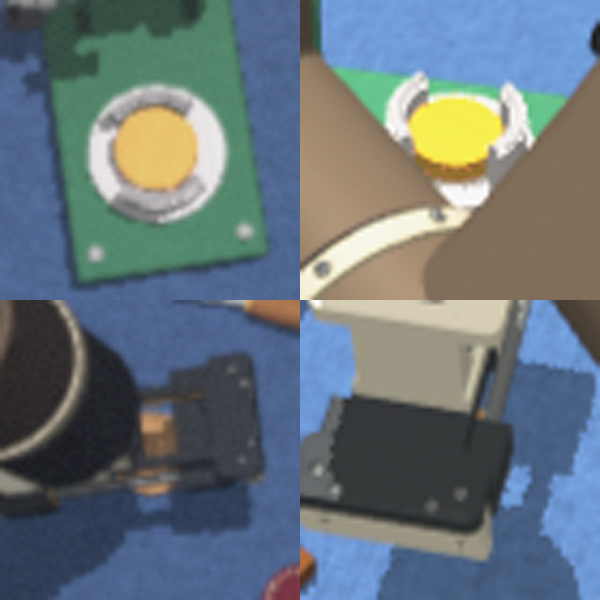

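```bash
python3 -m inch '[{"ax":0,"ay":0,"az":0,"dx":2.9,"dy":1.7,"dz":14,"fingers":74},{"ax":0,"ay":0,"az":0,"dx":2.9,"dy":1.7,"dz":22,"fingers":74},{"ax":0,"ay":0,"az":0,"dx":2.9,"dy":1.7,"dz":22,"fingers":74}]'; python3 go.py .5344 .381 .004 9.7
```

```text
clock: 10.48
tool_pos: [0.5337, 0.3803, 0.0042]
orientation: [180.0, 0.0, 9.7]
force: [0.2, -0.2, 0.4]
opening: 0.0739
pos [0.5337 0.3803 0.0042] rpy [1.7998e+02 3.0000e-02 9.7200e+00] j [ 52.5  30.6 -15.6  -0.  -43.9  47.2] t 10.475 F [ 0.2 -0.2  0.4] open 0.0739
dx 0.8 dy -0.6 dz 0.2 az 0.0
```

```bash
python3 -m inch '[{"ax":0,"ay":0,"az":0,"dx":0.5,"dy":0,"dz":0,"fingers":50},{"ax":0,"ay":0,"az":0,"dx":0.5,"dy":0,"dz":0,"fingers":50},{"ax":0,"ay":0,"az":0,"dx":0.5,"dy":0,"dz":0,"fingers":50},{"ax":0,"ay":0,"az":0,"dx":0.5,"dy":0,"dz":0,"fingers":50}]'; python3 go.py .5528 .0174 .12 9.7
python3 - <<'E'
from fit import *
T=snapshot("top");
print(fitdisc(T,(.551,.0175),.028,.03,.046,11))
E
```

```text
clock: 10.98
tool_pos: [0.5345, 0.381, 0.0049]
orientation: [-180.0, -0.0, 9.8]
force: [0.5, -0.4, 2.1]
opening: 0.0539
pos [0.5345 0.381  0.0049] rpy [-1.7999e+02 -3.0000e-02  9.7600e+00] j [ 52.5  30.6 -15.5   0.  -43.9  47.3] t 10.975 F [ 0.5 -0.4  2.1] open 0.0539
dx -43.5 dy 361.5 dz -115.1 az 0.1
(array([0.55215707, 0.01855143]), np.float64(0.034743492801119144))
```

```bash
python3 -m inch '[{"ax":0,"ay":0,"az":0,"dx":0,"dy":0,"dz":-60,"fingers":50},{"ax":0,"ay":0,"az":0,"dx":-10,"dy":50,"dz":-90,"fingers":50},{"ax":0,"ay":0,"az":0,"dx":-44,"dy":361,"dz":-95,"fingers":50},{"ax":0,"ay":0,"az":0,"dx":-44,"dy":361,"dz":-95,"fingers":50},{"ax":0,"ay":0,"az":0,"dx":-44,"dy":361,"dz":-95,"fingers":50},{"ax":0,"ay":0,"az":0,"dx":-44,"dy":361,"dz":-95,"fingers":50},{"ax":0,"ay":0,"az":0,"dx":-44,"dy":361,"dz":-95,"fingers":50},{"ax":0,"ay":0,"az":0,"dx":-44,"dy":361,"dz":-95,"fingers":50}]'; python3 -m inch '[{"ax":0,"ay":0,"az":0,"dx":0,"dy":0,"dz":0,"fingers":50},{"ax":0,"ay":0,"az":0,"dx":0,"dy":0,"dz":0,"fingers":50}]'; python3 go.py .552 .0174 .052 9.75
```

```text
clock: 12.02
tool_pos: [0.5515, 0.0138, 0.0995]
orientation: [180.0, 0.0, 9.5]
force: [0.4, 0.7, -0.6]
opening: 0.0539
clock: 12.28
tool_pos: [0.5522, 0.0187, 0.0995]
orientation: [-180.0, -0.0, 9.8]
force: [-0.3, 0.2, -0.3]
opening: 0.0544
pos [0.5522 0.0187 0.0995] rpy [-1.7999e+02 -1.0000e-02  9.8200e+00] j [ 22.2  15.9 -24.4  -0.  -49.7  77.6] t 12.275 F [-0.3  0.2 -0.3] open 0.0544
dx -0.4 dy 1.2 dz 47.5 az 0.1
```

```bash
python3 -m inch '[{"ax":0,"ay":0,"az":0,"dx":-0.4,"dy":0.9,"dz":16,"fingers":50},{"ax":0,"ay":0,"az":0,"dx":-0.4,"dy":0.9,"dz":30,"fingers":50},{"ax":0,"ay":0,"az":0,"dx":-0.4,"dy":0.9,"dz":40,"fingers":50},{"ax":0,"ay":0,"az":0,"dx":-0.4,"dy":0.9,"dz":45,"fingers":50},{"ax":0,"ay":0,"az":0,"dx":-0.4,"dy":0.9,"dz":47,"fingers":50},{"ax":0,"ay":0,"az":0,"dx":-0.4,"dy":0.9,"dz":47,"fingers":50}]'; python3 go.py .552 .0174 .051 9.75;  python3 - <<'E'
from fit import *
S=snapshot("side");crop(S,(320,275),35,35,8.5,"pics/s7.png")
E
```

```text
clock: 13.02
tool_pos: [0.552, 0.0167, 0.0526]
orientation: [180.0, -0.0, 9.8]
force: [-0.3, -0.8, -0.4]
opening: 0.0541
pos [0.552  0.0167 0.0526] rpy [ 1.80e+02 -1.00e-02  9.75e+00] j [ 22.1  19.3 -27.2   0.  -43.5  77.7] t 13.025 F [-0.3 -0.8 -0.4] open 0.0541
dx 0.1 dy -0.7 dz 1.6 az 0.0
```

View pics/s7.png

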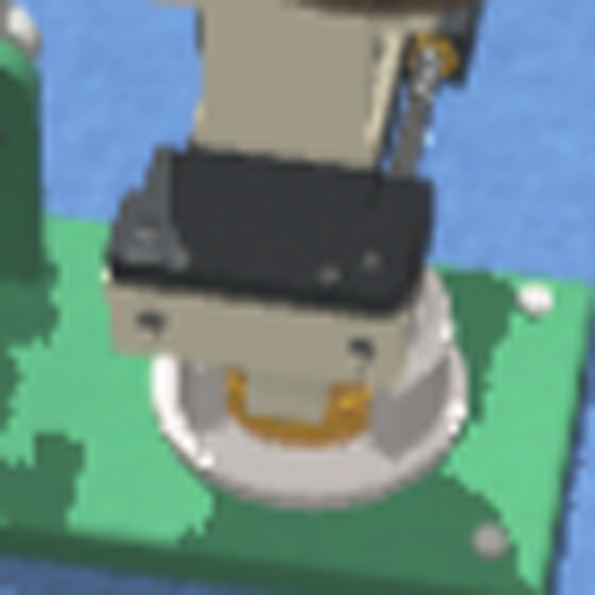

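Hovering just above the brass, aligned. Touch down gently.

```bash
python3 -m inch '[{"ax":0,"ay":0,"az":0,"dx":0,"dy":-0.5,"dz":1,"fingers":50},{"ax":0,"ay":0,"az":0,"dx":0,"dy":-0.5,"dz":1.5,"fingers":50},{"ax":0,"ay":0,"az":0,"dx":0,"dy":-0.5,"dz":1.5,"fingers":50}]';python3 -m inch '[{"ax":0,"ay":0,"az":0,"dx":0,"dy":0,"dz":0.5,"fingers":50},{"ax":0,"ay":0,"az":0,"dx":0,"dy":0,"dz":0.5,"fingers":50}]'
```

```text
clock: 13.45
tool_pos: [0.5518, 0.0172, 0.0511]
orientation: [-180.0, -0.0, 9.7]
force: [0.5, -0.2, 0.9]
opening: 0.0542
clock: 13.7
tool_pos: [0.5518, 0.0171, 0.0508]
orientation: [180.0, -0.0, 9.8]
force: [-1.0, 1.1, 3.3]
opening: 0.0545
```

```bash
python3 -m inch '[{"ax":0,"ay":0,"az":0,"dx":0,"dy":0,"dz":0,"fingers":62},{"ax":0,"ay":0,"az":0,"dx":0,"dy":0,"dz":0,"fingers":76},{"ax":0,"ay":0,"az":0,"dx":0,"dy":0,"dz":0,"fingers":76},{"ax":0,"ay":0,"az":0,"dx":0,"dy":0,"dz":-40,"fingers":76},{"ax":0,"ay":0,"az":0,"dx":0,"dy":-10,"dz":-80,"fingers":76},{"ax":0,"ay":0,"az":0,"dx":-20,"dy":-60,"dz":-80,"fingers":76}]'; python3 go.py .4343 .2729 .12 9.75
```

```text
clock: 14.45
tool_pos: [0.5247, 0.0732, 0.1335]
orientation: [-179.9, -0.3, 9.6]
force: [0.6, 0.3, -0.6]
opening: 0.0757
pos [0.5247 0.0732 0.1335] rpy [-179.94   -0.34    9.59] j [ 29.2  11.5 -25.2   0.1 -53.   70.3] t 14.45 F [ 0.6  0.3 -0.6] open 0.0757
dx -55.8 dy -212.0 dz 13.5 az -0.2
```

```bash
python3 -m inch '[{"ax":0,"ay":0,"az":0,"dx":-56,"dy":-212,"dz":15,"fingers":74},{"ax":0,"ay":0,"az":0,"dx":-56,"dy":-212,"dz":15,"fingers":74},{"ax":0,"ay":0,"az":0,"dx":-56,"dy":-212,"dz":15,"fingers":74},{"ax":0,"ay":0,"az":0,"dx":-56,"dy":-212,"dz":15,"fingers":74},{"ax":0,"ay":0,"az":0,"dx":-56,"dy":-212,"dz":60,"fingers":74},{"ax":0,"ay":0,"az":0,"dx":-56,"dy":-212,"dz":103,"fingers":74},{"ax":0,"ay":0,"az":0,"dx":-56,"dy":-212,"dz":103,"fingers":74}]'
python3 - <<'E'
from fit import *
T=snapshot("top");crop(T,(310,270),35,35,8.5,"pics/t6.png");crop(T,(222,310),35,35,8.5,"pics/t6b.png")
S=snapshot("side");crop(S,(320,285),35,35,8.5,"pics/s6.png");crop(S,(333,388),35,35,8.5,"pics/s6b.png")
a=[cv2.imread(f"pics/{n}.png") for n in("t6","s6","t6b","s6b")]
cv2.imwrite("pics/m8.png",cv2.resize(np.vstack([np.hstack(a[:2]),np.hstack(a[2:])]),(600,600)))
print(fitdisc(T,(.5518,.0177),.028,.046,.054,11))
E
python3 go.py .4343 .2729 .004 9.75
```

```text
clock: 15.32
tool_pos: [0.4291, 0.2704, 0.025]
orientation: [179.7, 0.3, 9.7]
force: [-0.8, -0.8, 1.1]
opening: 0.0735
(array([0.55099015, 0.01854126]), np.float64(0.03372866387669404))
pos [0.4312 0.2725 0.0282] rpy [179.97  -0.     9.77] j [ 54.4  18.  -33.8   0.  -38.2  45.3] t 15.425 F [-0.4 -0.1  0.3] open 0.0736
dx 3.1 dy 0.2 dz 24.2 az 0.0
```

View pics/m8.png

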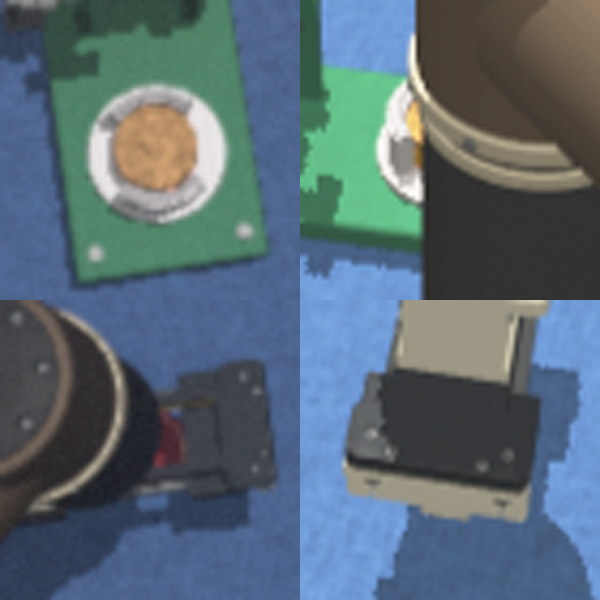

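Cork sits centred on the brass (top fit within about 1 mm of it). Next, the leather top.

```bash
python3 -m inch '[{"ax":0,"ay":0,"az":0,"dx":3,"dy":0,"dz":14,"fingers":74},{"ax":0,"ay":0,"az":0,"dx":3,"dy":0,"dz":23,"fingers":74},{"ax":0,"ay":0,"az":0,"dx":3,"dy":0,"dz":23.5,"fingers":74}]'; python3 go.py .4343 .2729 .004 9.75
```

```text
clock: 15.8
tool_pos: [0.4336, 0.2724, 0.0036]
orientation: [180.0, 0.0, 9.7]
force: [-0.4, -0.4, 0.0]
opening: 0.0743
pos [0.4336 0.2724 0.0036] rpy [1.7997e+02 4.0000e-02 9.7200e+00] j [ 54.1  20.5 -34.7  -0.  -34.9  45.6] t 15.8 F [-0.4 -0.4  0. ] open 0.0743
dx 0.8 dy -0.3 dz -0.4 az -0.0
```

```bash
python3 -m inch '[{"ax":0,"ay":0,"az":0,"dx":0.3,"dy":0,"dz":0,"fingers":50},{"ax":0,"ay":0,"az":0,"dx":0.3,"dy":0,"dz":0,"fingers":50},{"ax":0,"ay":0,"az":0,"dx":0.3,"dy":0,"dz":0,"fingers":50},{"ax":0,"ay":0,"az":0,"dx":0.3,"dy":0,"dz":0,"fingers":50}]'; python3 go.py .552 .0174 .12 9.75
```

```text
clock: 16.3
tool_pos: [0.4342, 0.2731, 0.0043]
orientation: [-180.0, -0.0, 9.8]
force: [-0.7, -0.6, 2.4]
opening: 0.0542
pos [0.4342 0.2731 0.0043] rpy [-1.7998e+02 -2.0000e-02  9.7500e+00] j [ 54.1  20.4 -34.6   0.  -34.9  45.6] t 16.3 F [-0.7 -0.6  2.4] open 0.0542
dx 72.8 dy 271.9 dz -115.7 az 0.0
```

```bash
python3 -m inch '[{"ax":0,"ay":0,"az":0,"dx":0,"dy":0,"dz":-60,"fingers":50},{"ax":0,"ay":0,"az":0,"dx":10,"dy":40,"dz":-100,"fingers":50},{"ax":0,"ay":0,"az":0,"dx":73,"dy":272,"dz":-102,"fingers":50},{"ax":0,"ay":0,"az":0,"dx":73,"dy":272,"dz":-102,"fingers":50},{"ax":0,"ay":0,"az":0,"dx":73,"dy":272,"dz":-102,"fingers":50},{"ax":0,"ay":0,"az":0,"dx":73,"dy":272,"dz":-102,"fingers":50},{"ax":0,"ay":0,"az":0,"dx":73,"dy":272,"dz":-102,"fingers":50},{"ax":0,"ay":0,"az":0,"dx":73,"dy":272,"dz":-102,"fingers":50}]'; python3 go.py .552 .0174 .06 9.75
```

```text
clock: 17.3
tool_pos: [0.5517, 0.0169, 0.1057]
orientation: [-180.0, 0.0, 9.7]
force: [0.0, -0.7, -1.0]
opening: 0.0544
pos [0.5517 0.0169 0.1057] rpy [-1.80e+02  4.00e-02  9.68e+00] j [ 22.1  15.4 -24.1  -0.  -50.5  77.6] t 17.3 F [ 0.  -0.7 -1. ] open 0.0544
dx 0.4 dy -0.5 dz 45.7 az -0.1
```

```bash
python3 -m inch '[{"ax":0,"ay":0,"az":0,"dx":0,"dy":-0.3,"dz":16,"fingers":50},{"ax":0,"ay":0,"az":0,"dx":0,"dy":-0.3,"dz":30,"fingers":50},{"ax":0,"ay":0,"az":0,"dx":0,"dy":-0.3,"dz":40,"fingers":50},{"ax":0,"ay":0,"az":0,"dx":0,"dy":-0.3,"dz":44,"fingers":50},{"ax":0,"ay":0,"az":0,"dx":0,"dy":-0.3,"dz":45,"fingers":50},{"ax":0,"ay":0,"az":0,"dx":0,"dy":-0.3,"dz":45,"fingers":50}]'; python3 go.py .552 .0174 .0585 9.75
```

```text
clock: 18.05
tool_pos: [0.5521, 0.0175, 0.0612]
orientation: [-180.0, -0.0, 9.7]
force: [-0.3, -1.4, -0.4]
opening: 0.054
pos [0.5521 0.0175 0.0612] rpy [-1.80e+02 -1.00e-02  9.75e+00] j [ 22.1  18.6 -26.7   0.  -44.7  77.6] t 18.05 F [-0.3 -1.4 -0.4] open 0.054
dx -0.1 dy 0.1 dz 2.7 az -0.0
```

```bash
python3 -m inch '[{"ax":0,"ay":0,"az":0,"dx":0,"dy":0,"dz":1,"fingers":50},{"ax":0,"ay":0,"az":0,"dx":0,"dy":0,"dz":2,"fingers":50},{"ax":0,"ay":0,"az":0,"dx":0,"dy":0,"dz":2,"fingers":50}]';python3 -m inch '[{"ax":0,"ay":0,"az":0,"dx":0,"dy":0,"dz":0.5,"fingers":50},{"ax":0,"ay":0,"az":0,"dx":0,"dy":0,"dz":0.5,"fingers":50}]'
```

```text
clock: 18.42
tool_pos: [0.552, 0.0174, 0.0591]
orientation: [-180.0, -0.0, 9.7]
force: [-0.8, -0.7, -0.3]
opening: 0.0541
clock: 18.68
tool_pos: [0.552, 0.0175, 0.0585]
orientation: [180.0, 0.0, 9.7]
force: [-0.5, -0.4, 1.0]
opening: 0.0543
```

```bash
python3 -m inch '[{"ax":0,"ay":0,"az":0,"dx":0,"dy":0,"dz":0.4,"fingers":50},{"ax":0,"ay":0,"az":0,"dx":0,"dy":0,"dz":0.4,"fingers":50}]'; python3 -m inch '[{"ax":0,"ay":0,"az":0,"dx":0,"dy":0,"dz":0,"fingers":62},{"ax":0,"ay":0,"az":0,"dx":0,"dy":0,"dz":0,"fingers":76},{"ax":0,"ay":0,"az":0,"dx":0,"dy":0,"dz":0,"fingers":76},{"ax":0,"ay":0,"az":0,"dx":0,"dy":0,"dz":-50,"fingers":76},{"ax":0,"ay":0,"az":0,"dx":-30,"dy":0,"dz":-100,"fingers":76},{"ax":0,"ay":0,"az":0,"dx":-80,"dy":0,"dz":-140,"fingers":76},{"ax":0,"ay":0,"az":0,"dx":-80,"dy":0,"dz":-190,"fingers":76}]'; python3 go.py .5 .02 .36 -80.3
```

```text
clock: 18.92
tool_pos: [0.552, 0.0175, 0.0583]
orientation: [180.0, -0.0, 9.8]
force: [-0.8, -0.5, 2.6]
opening: 0.0544
clock: 19.8
tool_pos: [0.4695, 0.003, 0.2488]
orientation: [-180.0, 0.1, 9.7]
force: [2.4, 0.0, 0.6]
opening: 0.0757
pos [0.4695 0.003  0.2488] rpy [-1.7997e+02  1.1000e-01  9.7500e+00] j [ 24.4  -0.1 -22.   -0.1 -68.1  75.3] t 19.8 F [2.4 0.  0.6] open 0.0757
dx 33.0 dy -11.6 dz -111.2 az 90.0
```

```bash
python3 -m inch '[{"ax":0,"ay":0,"az":90,"dx":0,"dy":0,"dz":-100,"fingers":70},{"ax":0,"ay":0,"az":90,"dx":0,"dy":0,"dz":-100,"fingers":70},{"ax":0,"ay":0,"az":90,"dx":0,"dy":0,"dz":-100,"fingers":70},{"ax":0,"ay":0,"az":90,"dx":0,"dy":0,"dz":-100,"fingers":70},{"ax":0,"ay":0,"az":90,"dx":0,"dy":0,"dz":-100,"fingers":70},{"ax":0,"ay":0,"az":90,"dx":0,"dy":0,"dz":-100,"fingers":70},{"ax":0,"ay":0,"az":90,"dx":0,"dy":0,"dz":-100,"fingers":70},{"ax":0,"ay":0,"az":90,"dx":0,"dy":0,"dz":-100,"fingers":70}]'; python3 go.py .6895 .0412 .33 -80.25
python3 - <<'E'
from fit import *
T=snapshot("top");crop(T,(310,250),60,60,5,"pics/t9.png")
S=snapshot("side");crop(S,(300,260),80,90,3.3,"pics/s9.png")
for n,s in(("top",T),("side",S)):
  for d in landmark_of("handle",n)[:1]: print(n,d["position"],d["score"],onplane(s,d["position"],.292))
  print(proj(s,(.6895,.0412,.292)))
print(fitdisc(T,(.5518,.0177),.028,.054,.062,11))
E
```

```text
clock: 20.8
tool_pos: [0.473, 0.0039, 0.3481]
orientation: [-180.0, 0.0, -76.6]
force: [0.1, -0.1, 0.5]
opening: 0.07
pos [0.473  0.0039 0.3481] rpy [-1.800e+02  1.000e-02 -7.655e+01] j [ 24.4  -2.4 -11.6  -0.  -80.8 -10.9] t 20.8 F [ 0.1 -0.1  0.5] open 0.07
dx 14.1 dy -219.2 dz 18.1 az 3.7
top [301.6, 192.3] 0.71 [0.7003019  0.04103766 0.292     ]
[301.40512715 196.56430083]
side [288.8, 226.4] 0.63 [0.5798466  0.13715297 0.292     ]
[259.04183832 190.25599141]
(array([0.52617091, 0.02831429]), np.float64(0.6256984100704124))
```

View pics/t9.png

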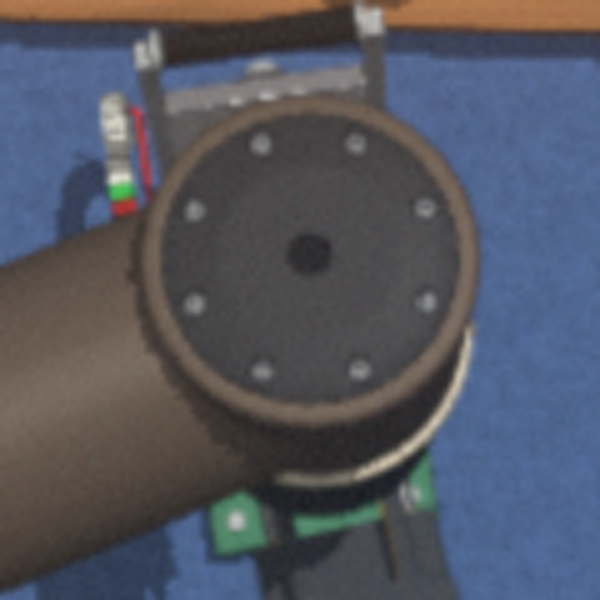

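View pics/s9.png

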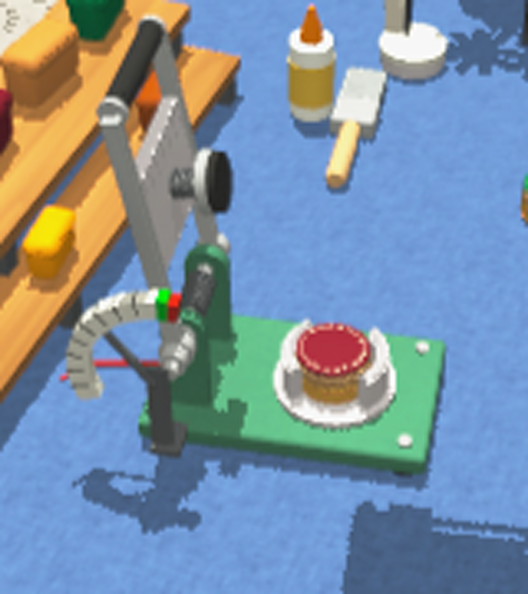

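```bash
python3 -m inch '[{"ax":0,"ay":0,"az":3.7,"dx":14,"dy":-219,"dz":3,"fingers":70},{"ax":0,"ay":0,"az":3.7,"dx":14,"dy":-219,"dz":3,"fingers":70},{"ax":0,"ay":0,"az":3.7,"dx":14,"dy":-219,"dz":3,"fingers":70},{"ax":0,"ay":0,"az":3.7,"dx":14,"dy":-219,"dz":3,"fingers":70},{"ax":0,"ay":0,"az":3.7,"dx":14,"dy":-219,"dz":3,"fingers":70},{"ax":0,"ay":0,"az":3.7,"dx":14,"dy":-219,"dz":3,"fingers":70}]'; python3 go.py .6895 .0412 .273 -80.25
python3 - <<'E'
from fit import *
S=snapshot("side");crop(S,(280,210),70,70,4.2,"pics/s10.png")
E
```

```text
clock: 21.75
tool_pos: [0.6889, 0.0425, 0.3447]
orientation: [180.0, -0.0, -79.8]
force: [0.2, 0.5, -0.2]
opening: 0.0703
pos [0.6889 0.0425 0.3447] rpy [ 1.7995e+02 -1.0000e-02 -7.9770e+01] j [ 19.7  19.6  14.3   0.  -84.7  -9.4] t 21.75 F [ 0.2  0.5 -0.2] open 0.0703
dx 1.4 dy -0.3 dz 71.7 az 0.5
```

View pics/s10.png

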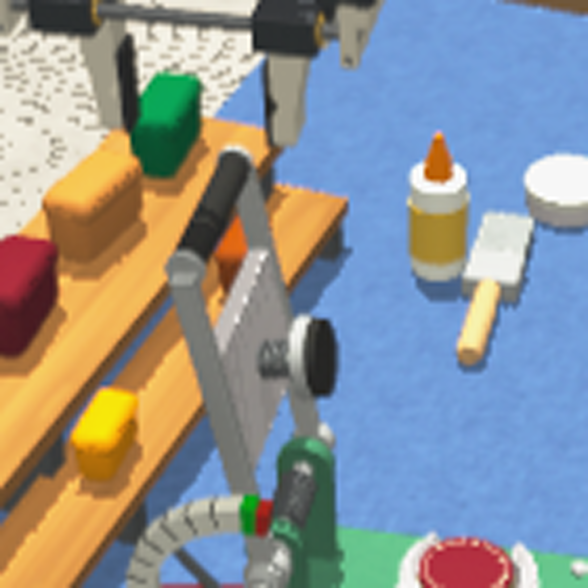

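```bash
python3 -m inch '[{"ax":0,"ay":0,"az":0.5,"dx":1.4,"dy":0,"dz":30,"fingers":70},{"ax":0,"ay":0,"az":0.5,"dx":1.4,"dy":0,"dz":55,"fingers":70},{"ax":0,"ay":0,"az":0.5,"dx":1.4,"dy":0,"dz":71,"fingers":60},{"ax":0,"ay":0,"az":0.5,"dx":1.4,"dy":0,"dz":71,"fingers":40}]'; python3 go.py .6895 .0412 .273 -80.25
python3 -m inch '[{"ax":0,"ay":0,"az":0,"dx":0,"dy":0,"dz":0,"fingers":12},{"ax":0,"ay":0,"az":0,"dx":0,"dy":0,"dz":0,"fingers":12},{"ax":0,"ay":0,"az":0,"dx":0,"dy":0,"dz":0,"fingers":12},{"ax":0,"ay":0,"az":0,"dx":0,"dy":0,"dz":0,"fingers":12}]'
python3 go.py .6895 .0412 .273 -80.25
python3 - <<'E'
from fit import *
S=snapshot("side");crop(S,(280,210),70,70,4.2,"pics/s11.png")
E
```

```text
clock: 22.3
tool_pos: [0.6886, 0.0411, 0.2739]
orientation: [179.9, -0.0, -80.4]
force: [0.2, 0.8, 0.1]
opening: 0.0552
pos [0.6886 0.0411 0.2739] rpy [ 1.7994e+02 -1.0000e-02 -8.0360e+01] j [ 19.6  20.7   7.   -0.  -76.4  -9.9] t 22.3 F [0.2 0.8 0.1] open 0.0552
dx 0.0 dy -0.9 dz 0.9 az -0.1
clock: 22.8
tool_pos: [0.6892, 0.0412, 0.2744]
orientation: [180.0, -0.0, -80.4]
force: [-2.7, 0.3, 2.3]
opening: 0.0173
pos [0.6892 0.0412 0.2744] rpy [179.99  -0.   -80.4 ] j [ 19.5  20.7   7.1  -0.  -76.4  -9.9] t 22.8 F [-2.7  0.3  2.3] open 0.0173
dx 0.0 dy -0.3 dz 1.4 az -0.1
```

View pics/s11.png

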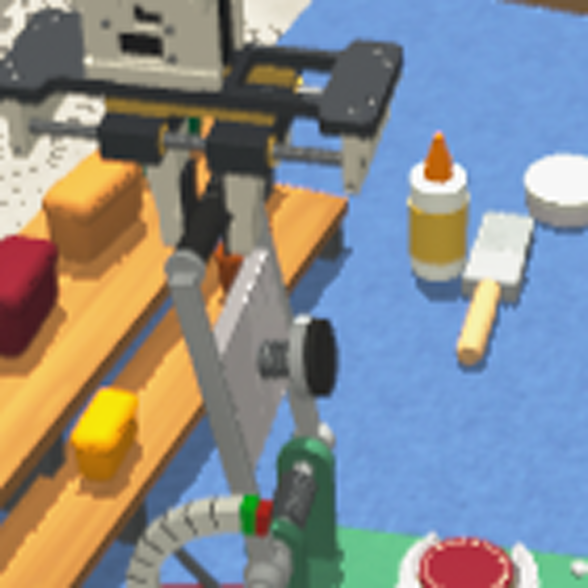

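```bash
python3 -m inch '[{"ax":0,"ay":0,"az":0,"dx":0,"dy":16,"dz":-2,"fingers":12},{"ax":0,"ay":0,"az":0,"dx":0,"dy":35,"dz":-3,"fingers":12},{"ax":0,"ay":0,"az":0,"dx":0,"dy":69.5,"dz":0,"fingers":12},{"ax":0,"ay":0,"az":0,"dx":0,"dy":103,"dz":9,"fingers":12},{"ax":0,"ay":0,"az":0,"dx":0,"dy":135,"dz":24,"fingers":12},{"ax":0,"ay":0,"az":0,"dx":0,"dy":163,"dz":44,"fingers":12},{"ax":0,"ay":0,"az":0,"dx":0,"dy":176,"dz":56,"fingers":12},{"ax":0,"ay":0,"az":0,"dx":0,"dy":176,"dz":56,"fingers":12}]'
python3 go.py .6895 .0412 .273 -80.25
python3 - <<'E'
from fit import *
S=snapshot("side");crop(S,(300,250),80,80,3.7,"pics/s12.png")
E
```

```text
clock: 23.85
tool_pos: [0.5151, 0.0111, 0.2186]
orientation: [-180.0, -0.0, -80.4]
force: [-1.4, -2.8, 7.1]
opening: 0.0167
pos [0.5151 0.0111 0.2186] rpy [-1.7999e+02 -5.0000e-02 -8.0380e+01] j [ 23.1   5.7 -19.9   0.1 -64.3 -13.5] t 23.85 F [-1.4 -2.8  7.1] open 0.0167
dx -0.5 dy -177.0 dz -54.4 az -0.1
```

View pics/s12.png

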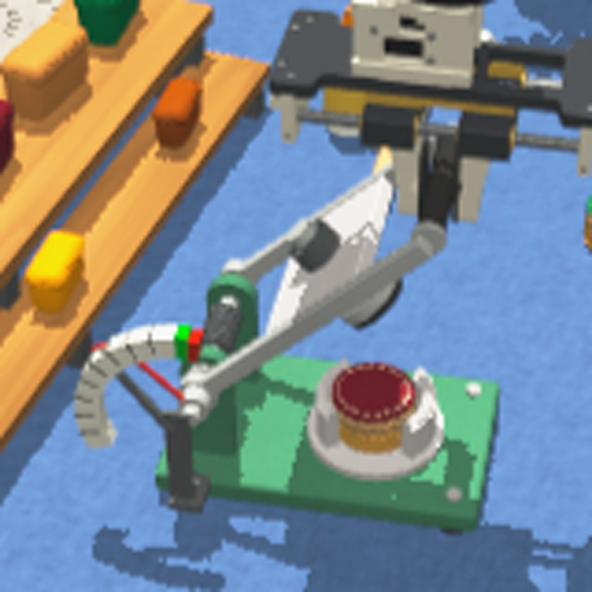

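```bash
python3 -m inch '[{"ax":0,"ay":0,"az":0,"dx":0,"dy":12,"dz":12.5,"fingers":12},{"ax":0,"ay":0,"az":0,"dx":0,"dy":22.5,"dz":26,"fingers":12},{"ax":0,"ay":0,"az":0,"dx":0,"dy":40,"dz":56.5,"fingers":12},{"ax":0,"ay":0,"az":0,"dx":0,"dy":52,"dz":89,"fingers":12},{"ax":0,"ay":0,"az":0,"dx":0,"dy":56,"dz":106,"fingers":12},{"ax":0,"ay":0,"az":0,"dx":0,"dy":58,"dz":123.5,"fingers":12},{"ax":0,"ay":0,"az":0,"dx":0,"dy":58,"dz":123.5,"fingers":12}]'
python3 go.py .6895 .0412 .273 -80.25
python3 - <<'E'
from fit import *
S=snapshot("side");crop(S,(300,270),70,70,4.2,"pics/s13.png")
E
```

```text
clock: 24.78
tool_pos: [0.4582, 0.0013, 0.0943]
orientation: [179.8, -0.1, -80.4]
force: [-2.9, -4.8, 8.2]
opening: 0.0171
pos [0.4582 0.0013 0.0943] rpy [ 1.7983e+02 -9.0000e-02 -8.0380e+01] j [ 25.    8.  -36.    0.1 -46.1 -15.4] t 24.775 F [-2.9 -4.8  8.2] open 0.0171
dx -0.7 dy -234.7 dz -178.7 az -0.1
```

View pics/s13.png

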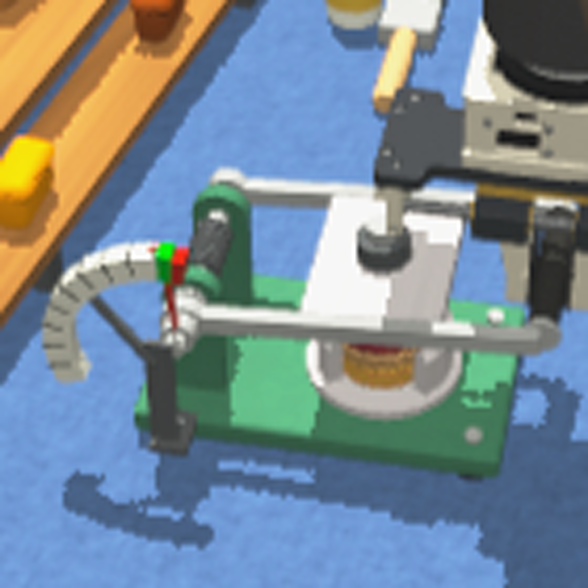

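Run:
```python
from fit import *
S=snapshot("side");crop(S,(330,255),28,28,10,"pics/s14.png")
n=np.array([.5515,.0177,0]);y=np.radians(9.75);R=np.array([[np.cos(y),-np.sin(y),0],[np.sin(y),np.cos(y),0],[0,0,1]])
al=np.radians(5.2);h=np.array([.105,0,.095])
ax=np.array([-np.cos(al),0,np.sin(al)]);nm=np.array([np.sin(al),0,np.cos(al)])
W=lambda l:n+R@np.asarray(l)
c=lambda p:np.round((proj(S,p)-[302,227])*10).astype(int)
for t in (-.043,0,.01,.02,.03,.04): print("axis",t,c(W(h+.105*ax+t*nm)))
o=get_obs();p=o["tool_pos"]
for dx in (.09,.097):
  for dy in (-.039,0,.039):
    for z in (.06,.066,.08): print(dx,dy,z,c(p+R@np.array([dx,dy,z])))
print("bar ends",c(W(h+.2*ax+[0,.05,0])),c(W(h+.2*ax-[0,.05,0])))
```

```text
axis -0.043 [200 479]
axis 0 [187 347]
axis 0.01 [183 315]
axis 0.02 [180 283]
axis 0.03 [177 251]
axis 0.04 [174 219]
0.09 -0.039 0.06 [238  84]
0.09 -0.039 0.066 [239  65]
0.09 -0.039 0.08 [240  18]
0.09 0 0.06 [211 188]
0.09 0 0.066 [212 168]
0.09 0 0.08 [213 122]
0.09 0.039 0.06 [183 298]
0.09 0.039 0.066 [183 278]
0.09 0.039 0.08 [184 231]
0.097 -0.039 0.06 [209  81]
0.097 -0.039 0.066 [210  61]
0.097 -0.039 0.08 [211  15]
0.097 0 0.06 [182 185]
0.097 0 0.066 [182 165]
0.097 0 0.08 [183 118]
0.097 0.039 0.06 [153 294]
0.097 0.039 0.066 [153 274]
0.097 0.039 0.08 [153 227]
bar ends [559 515] [605 233]
```

View pics/s14.png

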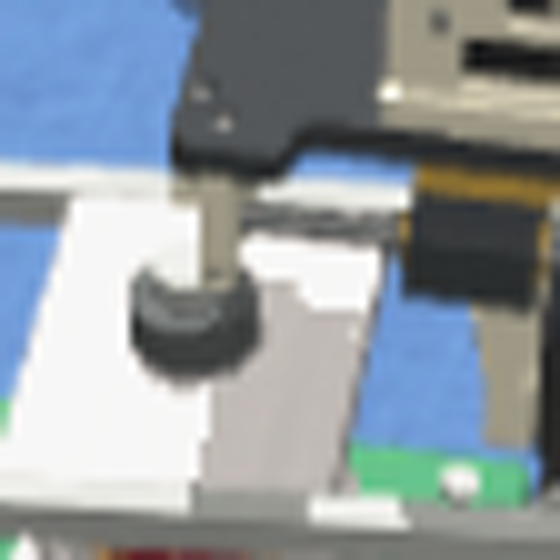

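```bash
python3 -m inch '[{"ax":0,"ay":0,"az":0,"dx":0,"dy":0.4,"dz":6,"fingers":12},{"ax":0,"ay":0,"az":0,"dx":0,"dy":0.7,"dz":12,"fingers":12},{"ax":0,"ay":0,"az":0,"dx":0,"dy":0.8,"dz":17,"fingers":12},{"ax":0,"ay":0,"az":0,"dx":0,"dy":0.8,"dz":17.5,"fingers":12},{"ax":0,"ay":0,"az":0,"dx":0,"dy":0.8,"dz":17.5,"fingers":12}]'
python3 go.py .6895 .0412 .273 -80.25
python3 - <<'E'
from fit import *
S=snapshot("side");crop(S,(300,270),70,70,4.2,"pics/s15.png");crop(S,(275,268),25,25,11,"pics/s15b.png")
T=snapshot("top");crop(T,(310,250),60,60,5,"pics/t15.png")
E
```

```text
clock: 25.5
tool_pos: [0.4575, 0.0012, 0.0777]
orientation: [179.9, -0.1, -80.4]
force: [-4.9, -5.3, 9.9]
opening: 0.0174
pos [0.4575 0.0012 0.0777] rpy [ 1.7987e+02 -8.0000e-02 -8.0390e+01] j [ 25.    9.3 -37.3   0.1 -43.6 -15.4] t 25.5 F [-4.9 -5.3  9.9] open 0.0174
dx -0.7 dy -235.4 dz -195.3 az -0.1
```

View pics/s15.png

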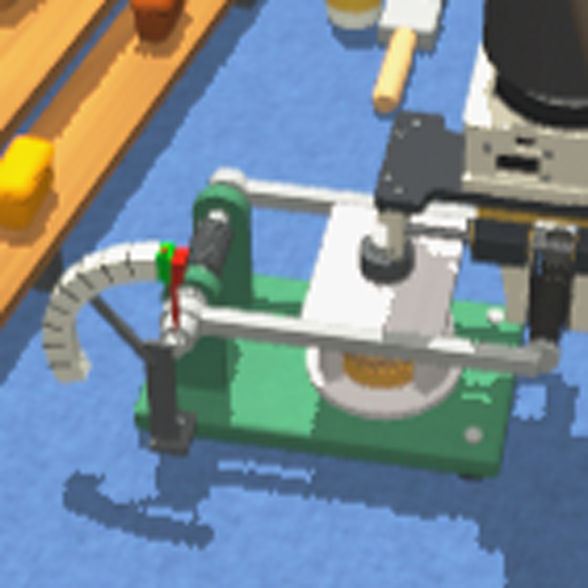

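View pics/s15b.png

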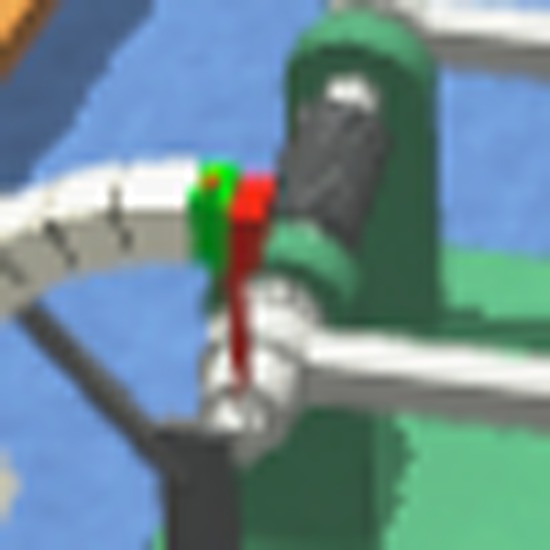

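View pics/t15.png

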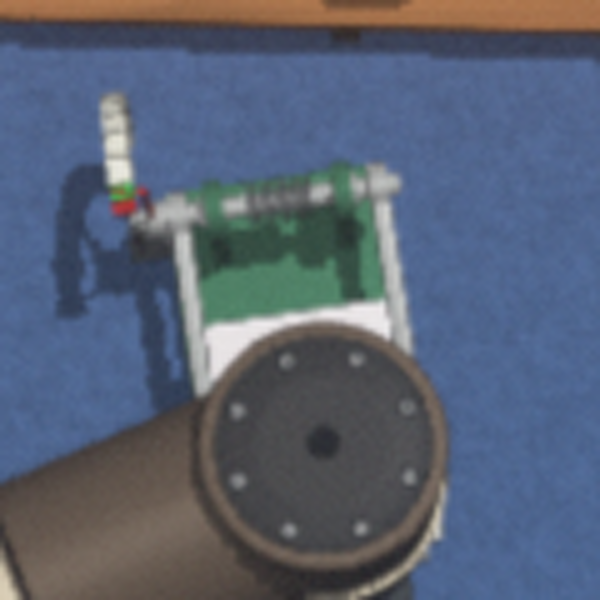

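Run:
```python
from fit import *
T=snapshot("top");crop(T,(276,229),14,14,20,"pics/t16.png")
S=snapshot("side");crop(S,(270,260),14,14,20,"pics/s16.png")
a=[cv2.imread(f"pics/{n}.png") for n in("t16","s16")];cv2.imwrite("pics/m16.png",cv2.resize(np.hstack(a),(800,400)))
crop(S,(345,275),28,28,10,"pics/s17.png")
n=np.array([.5515,.0177,0]);y=np.radians(9.75);R=np.array([[np.cos(y),-np.sin(y),0],[np.sin(y),np.cos(y),0],[0,0,1]])
h=np.array([.105,0,.095]);W=lambda l:n+R@np.asarray(l)
for a in(-6,-3,0,3,6):
  r=np.radians(a);b=h+.2*np.array([-np.cos(r),0,np.sin(r)])
  print(a,[np.round((proj(S,W(b+[0,q,0]))-[317,247])*10).astype(int) for q in(-.05,.05)])
for a in (-15,-10,-3.4,0,3.4,10):
  r=np.radians(a);P=W([.105+.073*np.sin(r),.08,.095+.073*np.cos(r)]);print(a,(proj(T,P)-[262,215])*400/28,(proj(S,P)-[256,246])*400/28)
```

```text
-6 [array([444, 152]), array([398, 435])]
-3 [array([450, 121]), array([404, 404])]
0 [array([453,  89]), array([408, 372])]
3 [array([455,  57]), array([409, 339])]
6 [array([455,  24]), array([408, 306])]
-15 [195.9933633  276.53543456] [297.14050146 204.86701971]
-10 [190.97686682 242.40371037] [257.6704262  193.31958629]
-3.4 [184.62537756 197.67369146] [204.95105937 182.00160678]
0 [181.50221593 174.97771149] [177.75049101 177.96382814]
3.4 [178.49687551 152.63865732] [150.66272446 175.16575598]
10 [173.04354925 110.62847906] [ 98.80196925 173.30199263]
```

View pics/m16.png

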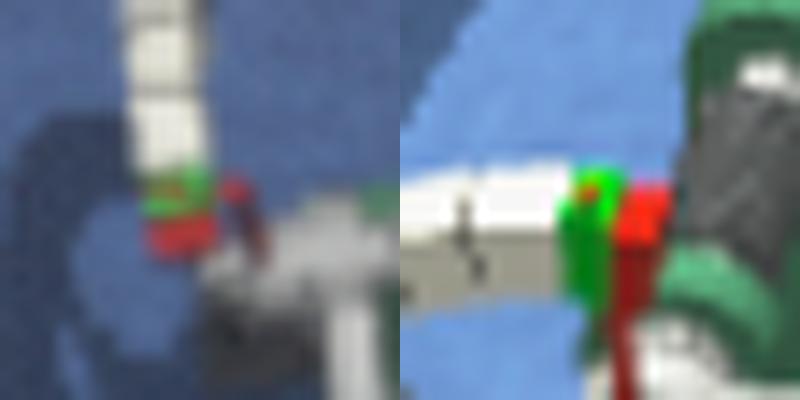

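View pics/s17.png

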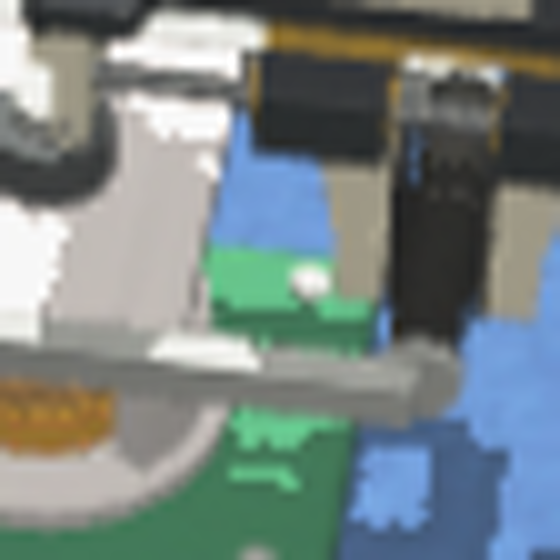

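```bash
python3 -m inch '[{"ax":0,"ay":0,"az":0,"dx":0,"dy":0,"dz":0.5,"fingers":12},{"ax":0,"ay":0,"az":0,"dx":0,"dy":0,"dz":0.5,"fingers":12},{"ax":0,"ay":0,"az":0,"dx":0,"dy":0,"dz":0.5,"fingers":12},{"ax":0,"ay":0,"az":0,"dx":0,"dy":0,"dz":0.5,"fingers":12},{"ax":0,"ay":0,"az":0,"dx":0,"dy":0,"dz":0.5,"fingers":12},{"ax":0,"ay":0,"az":0,"dx":0,"dy":0,"dz":0.5,"fingers":12},{"ax":0,"ay":0,"az":0,"dx":0,"dy":0,"dz":0.5,"fingers":12},{"ax":0,"ay":0,"az":0,"dx":0,"dy":0,"dz":0.5,"fingers":12}]'
python3 - <<'E'
from fit import *
S=snapshot("side");crop(S,(300,270),70,70,5,"pics/s18.png");crop(S,(270,260),14,14,20,"pics/s16.png")
T=snapshot("top");crop(T,(276,229),14,14,20,"pics/t16.png")
a=[cv2.imread(f"pics/{n}.png") for n in("t16","s16")];cv2.imwrite("pics/m18.png",cv2.resize(np.hstack(a),(800,400)))
cv2.imwrite("pics/full.png",S["image"][:,:,::-1])
E
```

```text
clock: 26.7
tool_pos: [0.4575, 0.0012, 0.0773]
orientation: [179.9, -0.1, -80.4]
force: [-4.5, -5.6, 11.4]
opening: 0.017
```

View pics/m18.png

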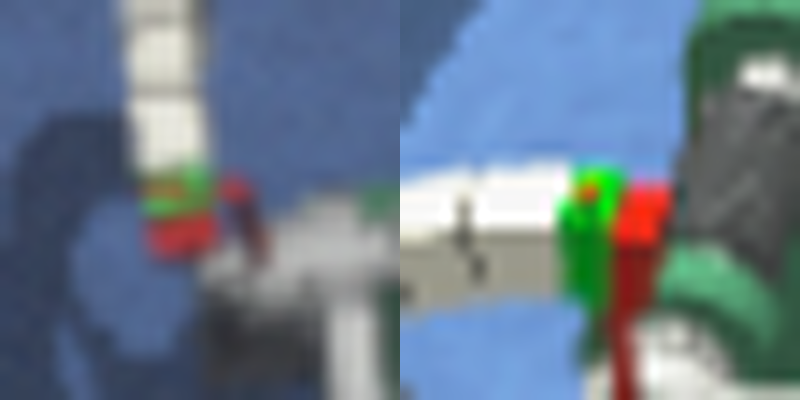

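View pics/full.png

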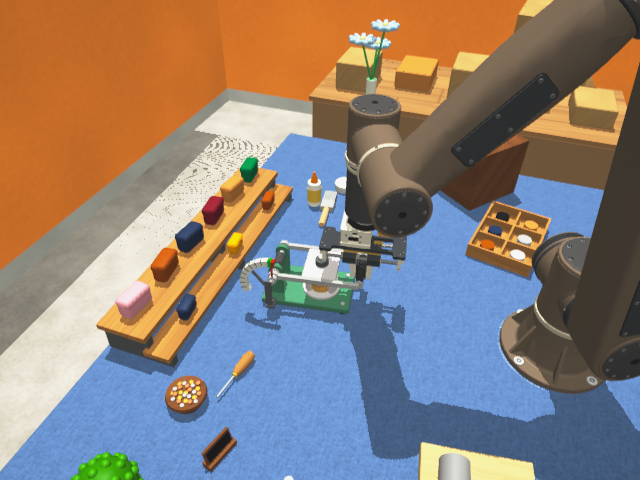

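```bash
python3 -c "
from plant import *
print(close_job()); print(get_obs()['clock'])"
```

```text
the job is handed in; nothing more can be done
None
the job is handed in; nothing more can be done
```

The paperweight is stacked and pressed: brass, then cork, then the oxblood top leather up, each touched down gently and released before the next was fetched. I then pulled the handle down and handed the job in at about 27 s, still gripping it.

**Pointer:** both cameras show the tip inside the green band. After one more second of holding, the tool had moved less than 1 mm. The bar is about 95 mm above the table, which is level. The wrist force is about 11 N upward with about 7 N sideways.

**Stack:** the cameras showed each part flat and centred in the nest, with brass and cork agreeing to about 1 mm. The top disc was confirmed only in the side picture, because the arm hid it from above and that fit failed. I could not see the pad meet the stack. The arm is past the angle where it should touch, and the force matches the stated spring.

**Loose ends:** during the first descent over the nest, readings briefly differed from the commanded position by about 3 mm, which I corrected before laying the brass. The gripper's end plate ended up close above the press's pad knob; I estimated about 15 mm of clearance, and the wrist force showed no sign of contact. The sample and the other things were not touched on purpose. The final picture shows the dish, awl, price block, bottle, brush and tin unmoved, but the arm hides the green sample there.

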